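Lock the blade box with its key

ROBOT

A 6-joint arm with a two-finger parallel gripper is mounted at the origin on a cart in front of the work surface, level with it; the furniture and walls round the work are solid. World frame = base frame: x ahead of the robot, y to its left, z up, the work surface at z = 0. Lengths are in m, angles in rad, forces in N, time in s.
With the tool pointing down it reaches from about 0.3 to 0.85 m from the base axis. Payload 4.2 kg.
Tool frame: the origin (TCP) lies at the very end of the fingers, on their centre line; the grasp point (between the pads) lies grasp_offset behind it (grasp_offset is the distance from the TCP to the grasp point, in m); z points along the fingers, x is the direction in which the jaws open and shut, and the axes are right-handed (so a half turn about z gives the same grasp; the last joint's range is limited). The gripper opens to 91 mm and grips with 3 to 60 N. Pads are 32 mm wide; open, the fingers measure 118 mm over their backs; the gripper's body (76 mm by 178 mm) begins 60 mm behind the grasp point.
Start: joints at [-1.324, 0.32, 1.565, -0, 1.257, -0.02], TCP at [0.152, -0.555, 0.189] pointing down, gripper open.
Joint ranges: [-3.11, 3.11], [-0.84, 2.01], [0.21, 2.61], [-1.34, 4.49], [0.05, 2.63], [-2.56, 2.56]. Speed limits (rad/s): [2.57, 2.57, 3.14, 3.14, 3.14, 3.14].

INTERFACE

Orientations are given as a unit quaternion [x, y, z, w].
In Python, from cell import * gives the robot as it stands.
- The arm moves only by the tool arm_command, never from a script. Its argument "targets" is a list of rows, each an object with "translation": the shift along the tool's x, y, z in units of 300 mm (1.0 is 300 mm), a list of three; "turn": the turn, a rotation vector about the tool's x, y, z in units of 2 rad (1.0 is 2 rad), a list of three; "fingers": the opening, from 0 (shut) to 1 (fully open). A call has 1 to 12 rows; each row is the pose to reach, as a shift and turn from the pose commanded when the call began, along the tool's axes at that moment; what a row does not reach only later rows make up. A row lasts 1/8 s, in which the tool goes at most 62.5 mm and 10.7 degrees, less where a joint would pass 70% of its speed; a pose out of reach is approached as far as the arm can. A call with a number of a shift or a turn outside -1 to 1 is refused whole. A call with a gripper value outside its range is refused whole. The fingers move at their own pace and stop on an object; "grip_force" is the grip in N (left out, the last holds). Time passes only in rows, so rows that repeat a pose let the fingers close. It gives the time, the measured TCP pose, the force and the opening at its end, in the units of the state.
- get_obs(): the state, without advancing time (a new reading comes with each control period).
- camera(name): name is "scene" or "top" or "wrist"; returns a dict with "image" (400x640x3 uint8, blue, green, red), "fx", "fy", "cx", "cy" (pixels), "distortion" ([k1, k2, p1, p2, k3] as OpenCV has them; the pictures are not rectified), "rvec" (rotation vector, rad) and "tvec" (3), from world to camera coordinates, as OpenCV has them; the wrist camera has in their place "tool_from_camera" (4x4, takes a point from camera to tool coordinates, whose origin is the TCP and whose axes are the tool frame's). Camera axes: x right, y down, z forward; pixel columns grow to the right and rows downward; lengths in m; the calibration is good to about 2 mm. A picture is of the moment at which its call begins: read the wrist's pose just before it. There is no depth.
- job_done(): hands the job in, once; it reports no verdict.
The state is a dict: "clock": time; "qpos": joint angles; "qd": joint speeds; "effort": joint torques, N m; "tool_pos": TCP position; "eef_rot": TCP orientation; "wrist_force": force on the tool from outside, world axes, zero at the start; "moment": the same for the moment, N m; "opening": finger opening in m.
Only numpy, scipy, OpenCV 4.12 (cv2) and the standard library are available. Lean on these libraries where they do the work, as an engineer would, in place of code of your own. Each camera call takes 0.05 s, during which the arm holds its last target.

TASK

Lock the blue blade box: take the red key from its wooden stand, push it into the keyhole up to its collar and turn it clockwise until the bolt comes up firmly against the stop in the keep. Then turn the key back fully home (the bolt stays thrown), draw it out and stand it back in its slot. Be gentle: do not force the key or jam the bolt, and leave the other things where they are.

Things in the scene. Friction and masses are not known exactly. Their poses are not given: they have to be found in the camera images.
- key_grip (a point): Centre of the key's red plastic head, 32 wide (key's x) x 10 thick (key's y) x 32 mm tall: pinch it across its thickness. The key stands upright in its stand, head up (z up); about 50 g. It is the same both ways round (half a turn about z). Below the head: a 10 mm steel neck, then the collar.
- key_collar (a point): Centre of the underside of the key's collar (20 mm diameter), 30 mm below the middle of the head; axes as the key's. It rests on the stand, or on the keyhole plate when fully in. Below it a shank of 6 mm diameter and a flat double bit 16.5 (x) x 5 (y) x 10 mm, from 7.5 to 17.5 mm below the collar, with a narrower tip down to 19 mm.
- keyhole (a point): Centre of the keyhole, at the top face of the 4 mm brass plate on the lock, 106 mm above the bench; lock axis vertical. Slot 18.3 mm (this frame's x) x 7.8 mm (y), 1 mm chamfer; the barrel below has a like slot, 18.2 x 6.7. The key goes straight down, its x along this x (or opposite), till its collar rests. Away from home the bit is caught under the plate and cannot be drawn out.
- blade_box: Blue sheet-steel box, 180 (x) x 154 (y) x 80 mm high, fixed to the bench, its front to its own -x; origin under its centre. Dark lock case 70 x 56 x 26 mm high in the middle of its lid, keyhole above the origin.
- lock_barrel (a joint): Turn of the lock barrel, rad: 0 at home (a hard stop), growing clockwise seen from above; the key has up to 0.2 rad of play in it. It turns lightly (about 0.03 N m) until the bolt meets the keep, at 0.8 to 1.35 rad, different each time. There 0.1 N m on the key holds the bolt firmly home (about 5 N); over 0.2 N m forces it. Turned back it leaves the bolt out and stops at 0.
- bolt (a joint): Travel of the lock's steel bolt, m: 0 drawn in, growing as it slides out of the case towards the box's front into the keep. It stays where it is left (1.5 N of friction). It meets the stop after 12 to 18 mm.
- bolt_tip (a point): Middle of the bolt's front end face (bolt 18 mm wide, 10 mm high).
- keep: The keep: dark steel cup 34 mm wide, 17 mm high, on the box's front ledge, open towards the lock. Its origin lies on the box top under its inner stop face, its x points to the lock. The bolt is fully home when its tip is at this face (x = 0 in this frame). More than 12 N of the bolt on it jams it.
- stand_slot (a point): Centre of the mouth of the slot in the key's wooden stand (light block 70 x 60 mm on a 78 x 68 mm foot, fixed), on its top face 32 mm above the bench. Slot 21 mm (this frame's x) x 10 mm (y), 24 mm deep; the key stands in it on its collar, its x along this x or opposite.
- wax_pot: Bystander: round cream pot, 50 mm wide, 57 mm high; origin under its centre.
- spool_cream: Bystander: spool of cream thread, 60 mm wide, 50 mm high; origin under its centre.
- belt_coil: Bystander: coiled brown belt, 78 mm wide, 38 mm high; origin under its centre.
There are look-alikes about, which are no part of the job. Leave any purple look-alike of the part that bears key_grip alone. Of the things that look like the part that bears stand_slot, the largest one is meant.

How it is judged:
By the outcome, as a careful person would: the job done as asked, in the order asked, and still so for the second after the job is handed in, with the robot touching nothing.
It also fails if it takes over 72 s, if anything falls off the work surface, if the arm or the gripper's body presses on something with over 40 N, if the wrist force passes 120 N, or if a joint passes its speed limit or range.

## Working session

There is one attempt and no reset: what is moved stays moved. The work goes in short steps, Python scripts to look and compute and a tool call to move; the robot and the scene stay as the last step left them, time stands still between calls to the robot, and variables do not carry over. Pictures are saved under pics/ and viewed, and the job is handed in when it is done.

Besides the shell and the picture viewer there is one more tool, called after "Emit:" in YAML: its name, and indented under it one key for each argument. arm_command: Moves the arm, as the interface text tells. Shifts and turns lie within -1 to 1; 1 stands for 300 mm of shift or 2 rad of turn. Its arguments: {"type":"object","properties":{"targets":{"type":"array","items":{"type":"object","properties":{"translation":{"type":"array","items":{"type":"number"}},"turn":{"type":"array","items":{"type":"number"}},"fingers":{"type":"number"}}}},"grip_force":{"type":"number"}},"required":["targets"]}

```bash
ls; mkdir -p pics; python3 - <<'E'
from cell import *
import cv2
o=get_obs();print({k:o[k] for k in o})
for n in ["scene","top","wrist"]:
    c=camera(n);cv2.imwrite(f"pics/{n}0.png",c["image"]);print(n,{k:c[k] for k in c if k!="image"})
E
```

```text
pics
{'clock': 0.0, 'qpos': array([-1.32405203e+00,  3.20313229e-01,  1.56568835e+00, -1.79325405e-05,
        1.25739012e+00, -2.00040609e-02]), 'qd': array([-4.62451386e-05,  4.01360996e-03, -1.75179817e-03,  6.65054714e-04,
       -4.60254873e-04,  8.13334188e-04]), 'effort': array([-6.85918531e-04, -4.12465131e+01, -2.31970382e+01,  7.26385647e-02,
        4.55761829e-02, -1.56778574e-04]), 'tool_pos': array([ 0.15142521, -0.55412948,  0.18860445]), 'eef_rot': array([ 7.94858640e-01, -6.06793979e-01, -7.09242920e-04, -5.53349326e-04]), 'wrist_force': array([ 0.43344257, -0.6992086 , -0.89058898]), 'moment': array([-0.0360374 ,  0.03062963,  0.01319739]), 'opening': 0.09114098844205401}
scene {'fx': 381.67095606737104, 'fy': 381.67095606737104, 'cx': 322.67060708731543, 'cy': 198.83179592089903, 'distortion': array([-0.0490585,  0.       ,  0.       ,  0.       ,  0.       ]), 'rvec': array([ 1.83676655, -1.09875526,  0.68619873]), 'tvec': array([-0.13067715,  0.31638473,  0.71666216])}
top {'fx': 399.2564955050281, 'fy': 399.2564955050281, 'cx': 325.05970792105666, 'cy': 198.73269866873952, 'distortion': array([-0.03636024,  0.        ,  0.        ,  0.        ,  0.        ]), 'rvec': array([ 2.14514711, -2.17951031,  0.10400535]), 'tvec': array([0.13061491, 0.52351888, 1.13443187])}
wrist {'fx': 355.9579168817679, 'fy': 355.9579168817679, 'cx': 315.18089039691137, 'cy': 198.3233481661421, 'distortion': array([-0.00318411,  0.        ,  0.        ,  0.        ,  0.        ]), 'tool_from_camera': array([[ 9.99997913e-01, -8.70551172e-04, -1.84852008e-03,
         4.42398509e-04],
       [ 1.27769786e-03,  9.72417422e-01,  2.33243916e-01,
        -6.61786255e-02],
       [ 1.59448237e-03, -2.33245791e-01,  9.72416505e-01,
        -1.93923833e-01],
       [ 0.00000000e+00,  0.00000000e+00,  0.00000000e+00,
         1.00000000e+00]])}
```

View pics/scene0.png

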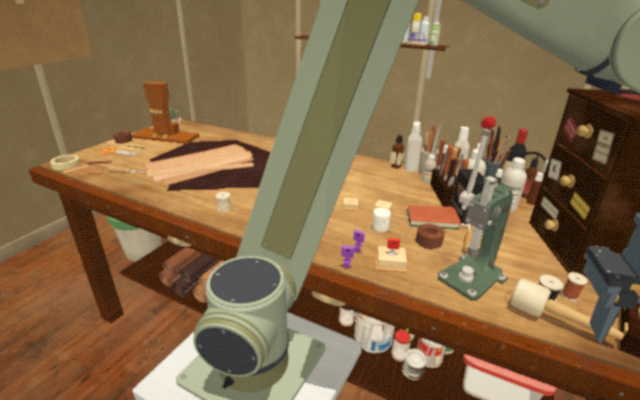

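View pics/top0.png

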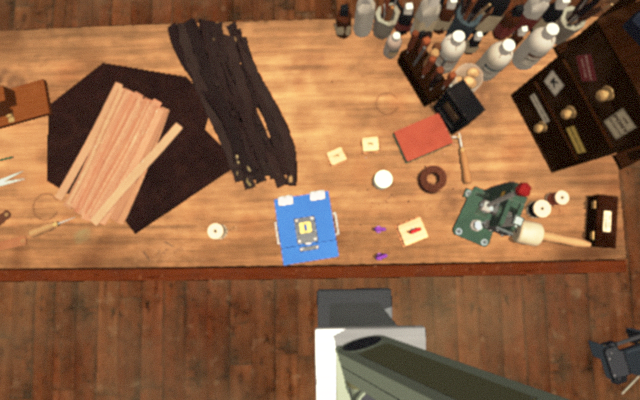

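View pics/wrist0.png

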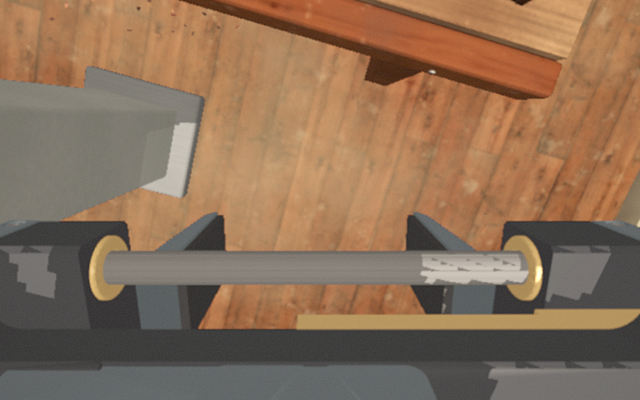

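```bash
python3 -c "
import cell
print([ (n,getattr(cell,n)) for n in dir(cell) if not n.startswith('__')])"
```

```text
[('IKError', <class 'cell.IKError'>), ('camera', <function make.<locals>.drawn_camera at 0x7f2b60484180>), ('get_obs', <function make.<locals>.<lambda> at 0x7f2b60484680>), ('grasp_offset', 0.0188), ('job_done', <function connect.<locals>.done at 0x7f2b603f77e0>)]
```

```bash
cat > h.py <<'E'
from cell import *
import cv2, numpy as np
from scipy.spatial.transform import Rotation as R
def snap(n,name=None):
    o=get_obs(); c=camera(n)
    if name: cv2.imwrite(f"pics/{name}.png",c["image"])
    K=np.array([[c["fx"],0,c["cx"]],[0,c["fy"],c["cy"]],[0,0,1]])
    if n=="wrist":
        T=np.eye(4);T[:3,:3]=R.from_quat(o["eef_rot"]).as_matrix();T[:3,3]=o["tool_pos"]
        T=T@c["tool_from_camera"]; Rc,p=T[:3,:3],T[:3,3]
    else:
        Rw=cv2.Rodrigues(c["rvec"])[0]; Rc=Rw.T; p=-Rc@np.asarray(c["tvec"]).ravel()
    return dict(im=c["image"],K=K,d=c["distortion"],R=Rc,p=p,o=o)
def ray(s,uv):
    q=cv2.undistortPoints(np.array(uv,float).reshape(-1,1,2),s["K"],s["d"]).reshape(-1,2)
    return np.c_[q,np.ones(len(q))]@s["R"].T
def plane(s,uv,z):
    r=ray(s,uv); return s["p"]+r*((z-s["p"][2])/r[:,2])[:,None]
def proj(s,P):
    Rw=s["R"].T
    return cv2.projectPoints(np.array(P,float).reshape(-1,1,3),cv2.Rodrigues(Rw)[0],-Rw@s["p"],s["K"],s["d"])[0].reshape(-1,2)
def blobs(mask,amin=8):
    n,l,st,ce=cv2.connectedComponentsWithStats(mask.astype(np.uint8))
    return [(st[i],ce[i],l==i) for i in range(1,n) if st[i][4]>=amin]
def masks(im):
    b,g,r=[im[...,i].astype(int) for i in range(3)]
    return dict(red=(r>120)&(g<70)&(b<70),blue=(b>120)&(b>1.5*r)&(b>1.3*g))
E
python3 - <<'E'
from h import *
s=snap("top"); 
im=s["im"]
cv2.imwrite("pics/topz.png",cv2.resize(im[150:290,190:490],None,fx=2.66,fy=2.66,interpolation=cv2.INTER_CUBIC))
m=masks(im)
for st,ce,_ in blobs(m["red"]): print("red",st,ce,plane(s,ce,.078))
for st,ce,l in blobs(m["blue"],50):
    print("blue",st,ce,plane(s,ce,.08)); 
    print(cv2.minAreaRect(np.argwhere(l)[:,::-1].astype(np.float32)))
    bx=cv2.boxPoints(cv2.minAreaRect(np.argwhere(l)[:,::-1].astype(np.float32)));print(plane(s,bx,.08))
for n,uv,z in [("keyhole",(306,228),.106),("p1",(379,229.5),.03),("p2",(381,256),.03),("stand",(413,232),.032)]: print(n,plane(s,uv,z))
E
```

```text
red [518 183  12  13 115] [523.73043478 189.10434783] [[ 0.53824607 -0.43595113  0.078     ]]
red [410 229   7   4   9] [412.66666667 230.55555556] [[ 0.42785309 -0.11886993  0.078     ]]
red [621 261   6   5  12] [623.58333333 263.08333333] [[ 0.32673625 -0.7051681   0.078     ]]
red [526 263  33  11 140] [542.50714286 267.7       ] [[ 0.31937466 -0.47417372  0.078     ]]
red [575 262  45  11 324] [595.68518519 266.62962963] [[ 0.31890751 -0.62447932  0.078     ]]
red [424 265  77  11 521] [460.95393474 269.49520154] [[ 0.31910395 -0.2476208   0.078     ]]
red [505 264  20   6  51] [514.62745098 266.1372549 ] [[ 0.32527444 -0.39663009  0.078     ]]
red [351 267  20   9  89] [360.71910112 270.51685393] [[0.32111147 0.02728066 0.078     ]]
red [379 266  44  11 245] [401.11020408 270.9877551 ] [[ 0.31802611 -0.08320207  0.078     ]]
red [193 269  41  11 205] [214.78536585 272.55121951] [[0.32092535 0.42850596 0.078     ]]
red [241 269  19   5  46] [251.13043478 270.73913043] [[0.32469925 0.32796054 0.078     ]]
red [279 268  75  10 383] [319.88511749 271.43603133] [[0.32030544 0.139073
[... 1086 characters left out ...]
red [ 55 361   4   7  14] [ 55.92857143 363.85714286] [[0.07549484 0.86947261 0.078     ]]
red [ 53 376   7   8  21] [ 55.85714286 379.28571429] [[0.03412023 0.86830071 0.078     ]]
blue [ 275  192   63   74 2694] [305.9918337  229.38864143] [[0.43576338 0.17578952 0.08      ]]
((305.52569580078125, 228.147705078125), (65.92351531982422, 55.30036544799805), 80.13418579101562)
[[0.5177432  0.26797868 0.08      ]
 [0.54180704 0.11574056 0.08      ]
 [0.36186402 0.08761663 0.08      ]
 [0.33827876 0.23734818 0.08      ]]
keyhole [[0.4387208  0.17422516 0.106     ]]
p1 [[ 0.4336002  -0.03188121  0.03      ]]
p2 [[ 0.35775987 -0.03545066  0.03      ]]
stand [[ 0.42474331 -0.1292695   0.032     ]]
```

View pics/topz.png

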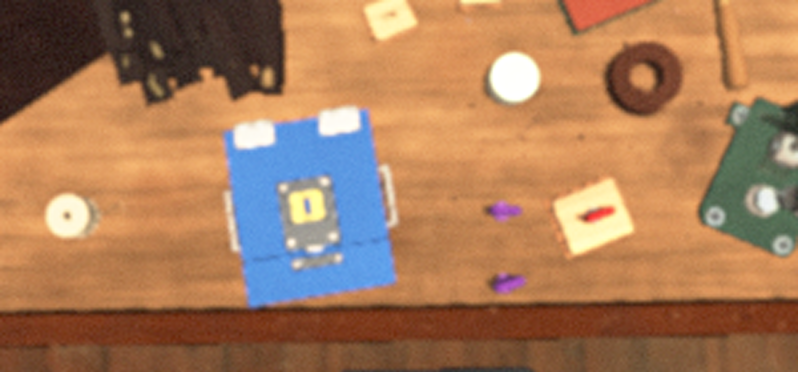

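```bash
cat >> h.py <<'E'
def mv(p,th=None,ref=None,refR=None):
    "units from current measured pose to TCP p, straight down, tool-x heading th deg"
    o=get_obs(); p0=o["tool_pos"]; Rt=R.from_quat(o["eef_rot"])
    t=Rt.inv().apply(np.array(p)-p0)/.3
    r=np.zeros(3)
    if th is not None:
        a=np.radians(th); Rd=R.from_matrix(np.array([[np.cos(a),np.sin(a),0],[np.sin(a),-np.cos(a),0],[0,0,-1]]))
        r=(Rt.inv()*Rd).as_rotvec()/2
    x=Rt.as_matrix()[:,0]
    print("heading",round(np.degrees(np.arctan2(x[1],x[0])),2),"pos",p0.round(4),"t",t.round(4),"r",r.round(4))
E
python3 - <<'E'
from h import *
mv([.25,-.3,.25],-28);mv([.428,-.12,.16],17)
E
```

```text
heading -74.71 pos [ 0.1515 -0.5544  0.1889] t [-0.7315 -0.5402 -0.2028] r [-2.000e-04  5.000e-04 -4.076e-01]
heading -74.71 pos [ 0.1515 -0.5544  0.1889] t [-1.1535 -1.2707  0.0977] r [-4.000e-04  4.000e-04 -8.003e-01]
```

Out of the single-call range, so in two calls.

Emit:
arm_command:
  targets:
    - {"translation": [-0.73, -0.54, -0.2], "turn": [0, 0, -0.41], "fingers": 1}
    - {"translation": [-0.73, -0.54, -0.2], "turn": [0, 0, -0.41], "fingers": 1}
    - {"translation": [-0.73, -0.54, -0.2], "turn": [0, 0, -0.41], "fingers": 1}
    - {"translation": [-0.73, -0.54, -0.2], "turn": [0, 0, -0.41], "fingers": 1}
    - {"translation": [-0.73, -0.54, -0.2], "turn": [0, 0, -0.41], "fingers": 1}
    - {"translation": [-0.73, -0.54, -0.2], "turn": [0, 0, -0.41], "fingers": 1}

```text
clock: 0.95
tool_pos: [0.2506, -0.2996, 0.2501]
eef_rot: [0.971, -0.238, 0.001, 0.001]
wrist_force: [0.7, -0.4, -1.7]
opening: 0.0912
```

```bash
python3 - <<'E'
from h import *
print(get_obs()["clock"]);mv([.428,-.12,.16],17)
E
```

```text
0.95
heading -27.58 pos [ 0.2506 -0.2996  0.2501] t [ 0.2465 -0.8047  0.3001] r [ 0.0007 -0.0006 -0.3891]
```

Emit:
arm_command:
  targets:
    - {"translation": [0.25, -0.8, 0.3], "turn": [0, 0, -0.39], "fingers": 1}
    - {"translation": [0.25, -0.8, 0.3], "turn": [0, 0, -0.39], "fingers": 1}
    - {"translation": [0.25, -0.8, 0.3], "turn": [0, 0, -0.39], "fingers": 1}
    - {"translation": [0.25, -0.8, 0.3], "turn": [0, 0, -0.39], "fingers": 1}
    - {"translation": [0.25, -0.8, 0.3], "turn": [0, 0, -0.39], "fingers": 1}
    - {"translation": [0.25, -0.8, 0.3], "turn": [0, 0, -0.39], "fingers": 1}
    - {"translation": [0.25, -0.8, 0.3], "turn": [0, 0, -0.39], "fingers": 1}

```text
clock: 1.82
tool_pos: [0.4277, -0.1247, 0.1598]
eef_rot: [0.989, 0.146, -0.0, 0.0]
wrist_force: [-0.0, -0.3, -0.6]
opening: 0.0911
```

```bash
python3 - <<'E'
from h import *
s=snap("wrist","w1");print(s["o"]["clock"],s["o"]["tool_pos"],s["o"]["qpos"])
for st,ce,l in blobs(masks(s["im"])["red"],40):
    print(st,ce,plane(s,ce,.078)); rc=cv2.minAreaRect(np.argwhere(l)[:,::-1].astype(np.float32)); print(rc, plane(s,cv2.boxPoints(rc),.078)[:,:2].round(4).tolist())
E
```

```text
1.825 [ 0.42766991 -0.12465468  0.15978574] [-3.08758715e-01  1.39024586e-01  1.88828696e+00 -9.31889799e-04
  1.11392682e+00 -6.01561379e-01]
[309 177  13  40 403] [315.1191067  196.71215881] [[ 0.42834097 -0.12408743  0.078     ]]
((315.04412841796875, 196.5735321044922), (39.03852462768555, 11.351081848144531), 85.60128784179688) [[0.4185, -0.1109], [0.4268, -0.1077], [0.4383, -0.1374], [0.4298, -0.1407]]
[177 201  27  25 259] [191.42857143 213.73745174] [[ 0.33704416 -0.16623842  0.078     ]]
((190.47792053222656, 214.01734924316406), (14.883881568908691, 31.059574127197266), 51.8427734375) [[0.324, -0.1737], [0.3395, -0.1524], [0.3486, -0.1597], [0.3332, -0.1813]]
```

View pics/w1.png

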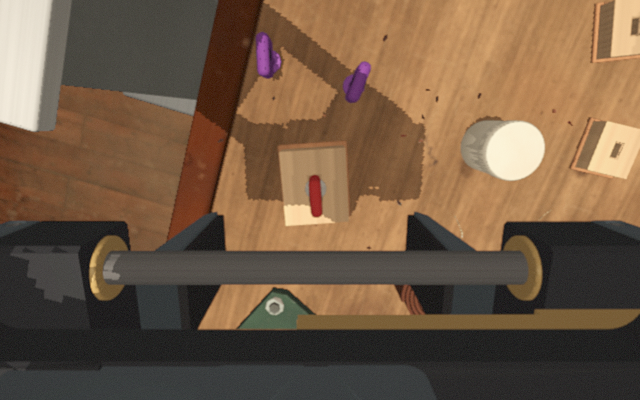

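```bash
python3 - <<'E'
from h import *
im=cv2.imread("pics/w1.png")
cv2.imwrite("pics/w1z.png",cv2.resize(im[130:240,260:370],None,fx=5,fy=5,interpolation=cv2.INTER_NEAREST))
s=snap("wrist")
b,g,r=[im[...,i].astype(int) for i in range(3)]
m=(r>70)&(r>2.2*g)&(r>2.2*b); 
for st,ce,l in blobs(m,100): print(st,ce)
c=[(279,147),(346,143),(350,219),(286,226)]
P=plane(s,c,.032)[:,:2];print(P.round(4).tolist(),P.mean(0)); 
for i in range(4): d=P[(i+1)%4]-P[i];print(np.hypot(*d),np.degrees(np.arctan2(d[1],d[0])))
E
```

```text
[309 175  13  42 408] [315.10539216 195.63235294]
[[0.3872, -0.0998], [0.4438, -0.0791], [0.4692, -0.1456], [0.4133, -0.1696]] [ 0.42834656 -0.12355205]
0.06024823588947772 20.11130246788775
0.07120873479992705 -69.09670959133618
0.06085459778336875 -156.75493373860996
0.07453015942651325 110.47178460347521
```

View pics/w1z.png

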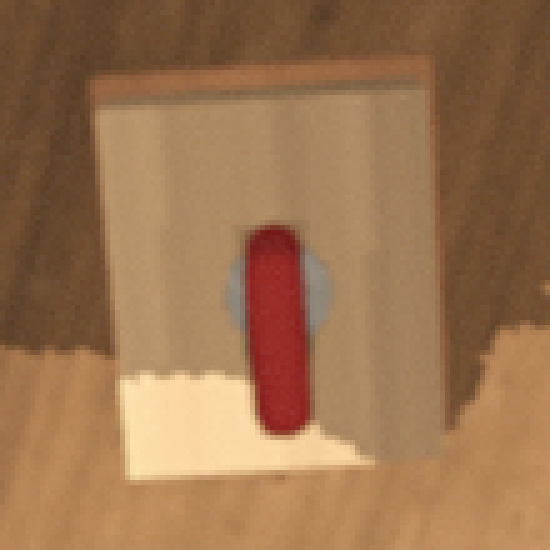

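```bash
python3 - <<'E'
from h import *
s=snap("wrist")
print(plane(s,[(315.8,188.4)],.036),plane(s,[(314.6,180),(316.5,217)],.078))
E
```

```text
[[ 0.42961551 -0.12582142  0.036     ]] [[ 0.42416418 -0.11122973  0.078     ]
 [ 0.43434467 -0.13983323  0.078     ]]
```

```bash
python3 - <<'E'
from h import *
mv([.4293,-.1254,.044],20.5)
E
```

```text
heading 16.81 pos [ 0.4278 -0.1244  0.1601] t [0.0037 0.0042 0.387 ] r [ 0.0005 -0.0004 -0.0322]
```

Emit:
arm_command:
  targets:
    - {"translation": [0.004, 0.004, 0.1], "turn": [0, 0, -0.032], "fingers": 1}
    - {"translation": [0.004, 0.004, 0.2], "turn": [0, 0, -0.032], "fingers": 0.6}
    - {"translation": [0.004, 0.004, 0.3], "turn": [0, 0, -0.032], "fingers": 0.5}
    - {"translation": [0.004, 0.004, 0.387], "turn": [0, 0, -0.032], "fingers": 0.4}
    - {"translation": [0.004, 0.004, 0.387], "turn": [0, 0, -0.032], "fingers": 0.4}
  grip_force: 10

```text
clock: 2.6
tool_pos: [0.428, -0.1242, 0.0425]
eef_rot: [0.984, 0.178, -0.002, -0.001]
wrist_force: [0.1, -0.1, 0.7]
opening: 0.054
```

```bash
python3 - <<'E'
from h import *
s=snap("wrist","w2");print(s["o"]["tool_pos"],s["o"]["opening"]);mv(s["o"]["tool_pos"],20.5)
E
```

```text
[ 0.42803159 -0.12423318  0.04245026] 0.05396675158899268
heading 20.55 pos [ 0.4293 -0.1245  0.0436] t [-0.0037 -0.0023  0.0037] r [-0.0001  0.0002  0.0005]
```

View pics/w2.png

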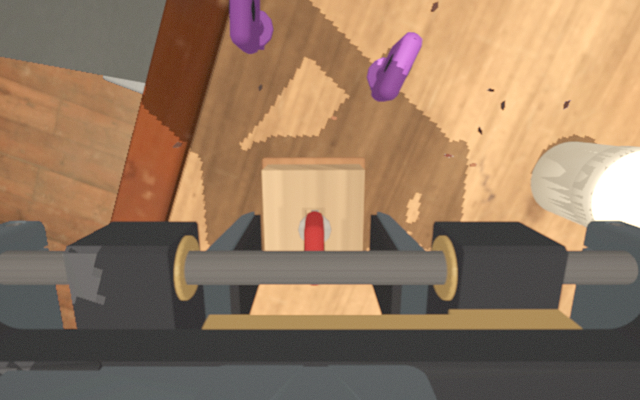

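Emit:
arm_command:
  targets:
    - {"translation": [0, 0, 0], "turn": [0, 0, 0], "fingers": 0.2}
    - {"translation": [0, 0, 0], "turn": [0, 0, 0], "fingers": 0.05}
    - {"translation": [0, 0, 0], "turn": [0, 0, 0], "fingers": 0}
    - {"translation": [0, 0, 0], "turn": [0, 0, 0], "fingers": 0}
    - {"translation": [0, 0, 0], "turn": [0, 0, 0], "fingers": 0}
    - {"translation": [0, 0, 0], "turn": [0, 0, 0], "fingers": 0}
  grip_force: 10

```text
clock: 3.4
tool_pos: [0.4297, -0.124, 0.0435]
eef_rot: [0.984, 0.179, 0.0, 0.0]
wrist_force: [-1.0, 0.2, 2.3]
opening: 0.0095
```

```bash
python3 - <<'E'
from h import *
o=get_obs();print(o["opening"],o["wrist_force"],o["moment"]);mv([.43,-.12,.3],20.5)
E
```

```text
0.009543657389911291 [-0.97508009  0.21648216  2.25190778] [-0.03806868  0.04081768  0.03278251]
heading 20.63 pos [ 0.4297 -0.124   0.0435] t [ 0.0055 -0.012  -0.8551] r [ 0.0001 -0.      0.0012]
```

Emit:
arm_command:
  targets:
    - {"translation": [0, 0, 0], "turn": [0, 0, 0], "fingers": 0}
    - {"translation": [0, 0, -0.1], "turn": [0, 0, 0], "fingers": 0}
    - {"translation": [0, 0, -0.25], "turn": [0, 0, 0], "fingers": 0}
    - {"translation": [0, 0, -0.45], "turn": [0, 0, 0], "fingers": 0}
    - {"translation": [0, 0, -0.5], "turn": [0, 0, 0], "fingers": 0}
  grip_force: 30

```text
clock: 4.03
tool_pos: [0.4318, -0.1245, 0.197]
eef_rot: [0.984, 0.179, 0.003, 0.002]
wrist_force: [-0.8, 0.4, -1.1]
opening: 0.0098
```

```bash
python3 - <<'E'
from h import *
o=get_obs();print(o["opening"],o["wrist_force"],o["moment"]);mv([.478,.181,.19],100)
E
```

```text
0.009760643840002801 [-0.80308433  0.37927583 -1.08360236] [ 0.00245161 -0.09853563  0.04404641]
heading 20.63 pos [ 0.4318 -0.1245  0.197 ] t [ 0.5027 -0.899   0.0224] r [ 0.004  -0.0009 -0.6927]
```

Emit:
arm_command:
  targets:
    - {"translation": [0.5, -0.9, 0.01], "turn": [0, 0, -0.693], "fingers": 0}
    - {"translation": [0.5, -0.9, 0.01], "turn": [0, 0, -0.693], "fingers": 0}
    - {"translation": [0.5, -0.9, 0.01], "turn": [0, 0, -0.693], "fingers": 0}
    - {"translation": [0.5, -0.9, 0.01], "turn": [0, 0, -0.693], "fingers": 0}
    - {"translation": [0.5, -0.9, 0.01], "turn": [0, 0, -0.693], "fingers": 0}
    - {"translation": [0.5, -0.9, 0.01], "turn": [0, 0, -0.693], "fingers": 0}
    - {"translation": [0.5, -0.9, 0.01], "turn": [0, 0, -0.693], "fingers": 0}
    - {"translation": [0.5, -0.9, 0.01], "turn": [0, 0, -0.693], "fingers": 0}
    - {"translation": [0.5, -0.9, 0.01], "turn": [0, 0, -0.693], "fingers": 0}
    - {"translation": [0.5, -0.9, 0.01], "turn": [0, 0, -0.693], "fingers": 0}

```text
clock: 5.28
tool_pos: [0.4749, 0.1815, 0.1901]
eef_rot: [0.643, 0.766, -0.0, -0.0]
wrist_force: [-0.7, 0.3, -0.4]
opening: 0.0097
```

```bash
python3 - <<'E'
from h import *
s=snap("wrist","w3");print(s["o"]["tool_pos"],s["o"]["qpos"],s["o"]["opening"])
im=s["im"];cv2.imwrite("pics/w3z.png",cv2.resize(im[60:240,220:400],None,fx=3.3,fy=3.3,interpolation=cv2.INTER_CUBIC))
E
```

```text
[0.47485948 0.18152005 0.19010304] [ 3.42505528e-01  2.14568795e-01  1.71041702e+00 -1.18620398e-05
  1.21700809e+00 -1.40230924e+00] 0.009697211365981494
```

View pics/w3.png

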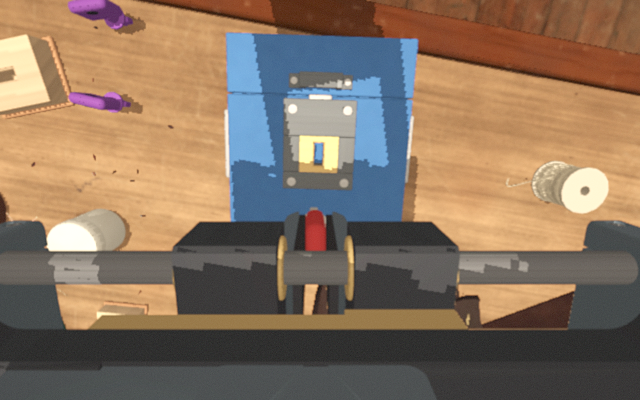

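View pics/w3z.png

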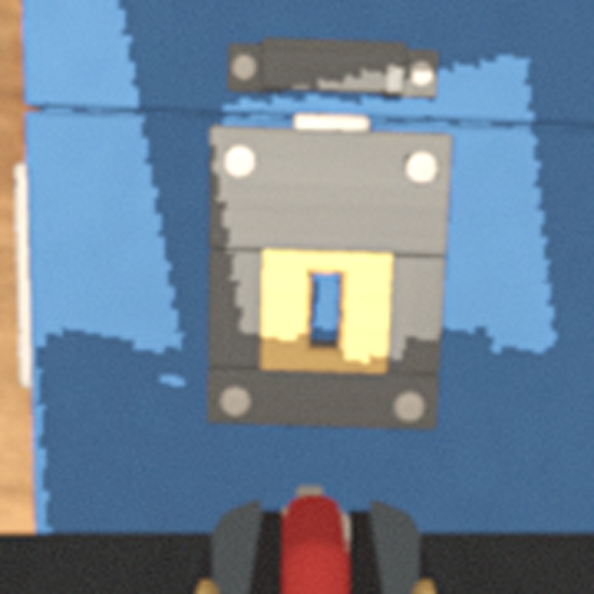

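```bash
python3 - <<'E'
from h import *
s=snap("wrist")
f=lambda q:[(220+(a+.5)/3.3-.5,60+(b+.5)/3.3-.5) for a,b in q]
def show(n,q,z):
    P=plane(s,f(q),z)[:,:2];print(n,P.mean(0).round(4))
    for i in range(4): d=P[(i+1)%4]-P[i];print("  ",round(np.hypot(*d)*1e3,1),round(np.degrees(np.arctan2(d[1],d[0])),1))
show("slot",[(310,270),(343,271),(341,347),(308,346)],.106)
show("plate",[(262,248),(393,250),(387,373),(260,371)],.106)
show("case",[(210,127),(452,134),(438,428),(208,423)],.102)
T=np.eye(4);o=s["o"];Rt=R.from_quat(o["eef_rot"]);print("tool",o["tool_pos"])
for p in [(0,-.016,-.0345),(0,-.0145,-.0345),(0,-.016,-.003),(0,-.01,0.0125),(0,.0,.0125)]: print(p,proj(s,Rt.apply(p)+o["tool_pos"]))
im=s["im"].astype(int);m=(im[...,2]>70)&(im[...,2]>2*im[...,1])&(im[...,2]>2*im[...,0])
for r in range(205,250,4):
    c=np.where(m[r,290:340])[0]
    if len(c):print(r,c.min()+290,c.max()+290)
cv2.imwrite("pics/w3k.png",cv2.resize(s["im"][195:335,250:380],None,fx=4.2,fy=4.2,interpolation=cv2.INTER_CUBIC))
E
```

```text
slot [0.4412 0.1781]
   7.7 98.2
   17.9 8.7
   7.9 -81.8
   17.9 -171.7
plate [0.4418 0.1782]
   30.6 99.0
   29.1 8.0
   30.4 -81.0
   29.0 -171.6
case [0.4354 0.1774]
   56.1 98.3
   69.7 8.6
   56.4 -81.4
   69.9 -171.7
tool [0.4749141  0.18149127 0.19018163]
(0, -0.016, -0.0345) [[315.50456591 218.90935707]]
(0, -0.0145, -0.0345) [[315.50798118 221.98522014]]
(0, -0.016, -0.003) [[315.36718895 202.49788797]]
(0, -0.01, 0.0125) [[315.32608563 205.91934797]]
(0, 0.0, 0.0125) [[315.34559401 221.89710219]]
213 308 321
217 305 322
221 305 323
225 305 323
229 305 325
233 305 325
237 305 326
241 305 326
245 305 326
249 305 325
```

View pics/w3k.png

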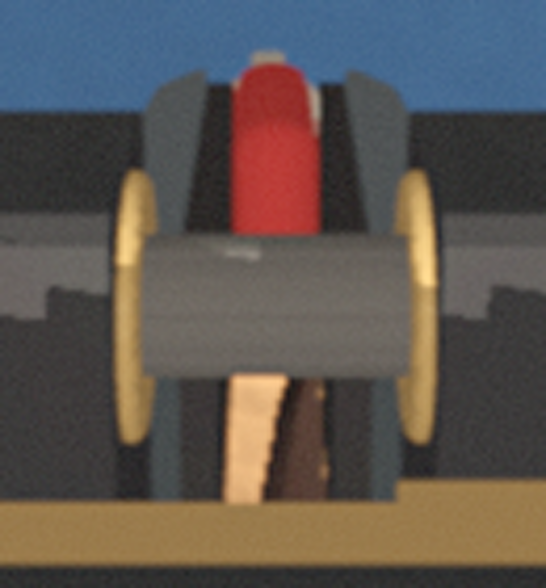

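```bash
python3 - <<'E'
from h import *
s=snap("wrist")
c=s["im"][198:236,290:342];c=np.clip(c.astype(float)*1.6,0,255).astype(np.uint8)
cv2.imwrite("pics/w3n.png",cv2.resize(c,None,fx=14,fy=14,interpolation=cv2.INTER_NEAREST))
E
```

```text
(no output)
```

View pics/w3n.png

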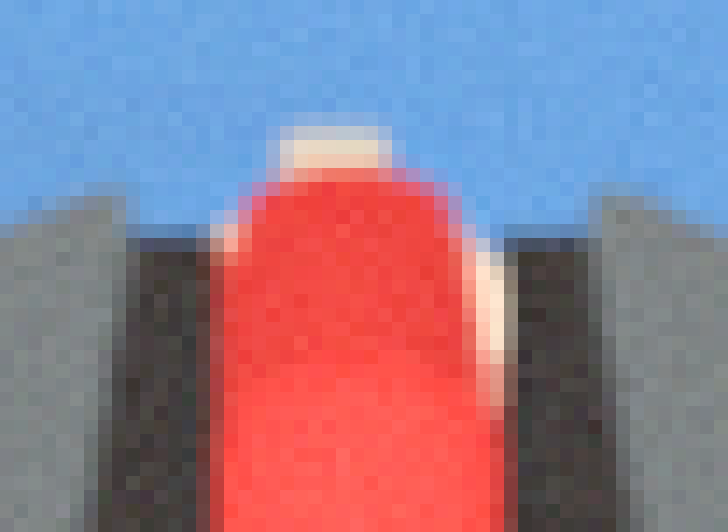

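```bash
python3 - <<'E'
import cv2,numpy as np
im=cv2.imread("pics/w2.png")
c=im[200:252,284:346];c=np.clip(c.astype(float)*1.4,0,255).astype(np.uint8)
cv2.imwrite("pics/w2n.png",cv2.resize(c,None,fx=12,fy=11,interpolation=cv2.INTER_NEAREST))
E
```

```text
(no output)
```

View pics/w2n.png

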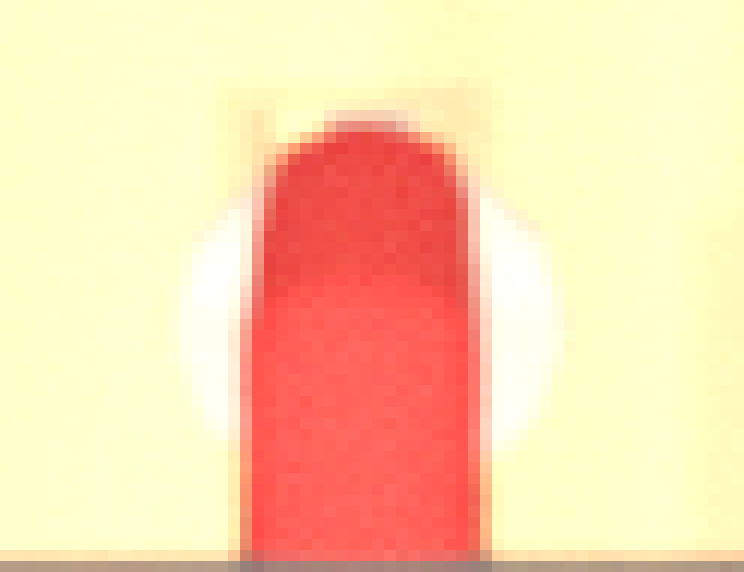

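```bash
python3 - <<'E'
from h import *
s=snap("wrist");o=s["o"];Rt=R.from_quat(o["eef_rot"])
for yk in (0,.001,.002): print(yk,[proj(s,Rt.apply((0,yk+a,b))+o["tool_pos"])[0].round(1).tolist() for a,b in [(-.00825,.029),(-.00825,.019),(-.01,.0115),(-.01,.0075),(-.016,-.0345),(-.016,-.0025)]])
mv([.4413,.1781,.17],98.5)
d=Rt.inv().apply(np.array([.4413,.1781,0])-o["tool_pos"]*[1,1,0]);print(d)
E
```

```text
0 [[315.3, 202.1], [315.3, 206.0], [315.3, 206.3], [315.3, 208.1], [315.5, 218.9], [315.4, 202.3]]
0.001 [[315.3, 203.6], [315.3, 207.6], [315.3, 208.0], [315.3, 209.7], [315.5, 221.0], [315.4, 204.0]]
0.002 [[315.3, 205.1], [315.3, 209.1], [315.3, 209.6], [315.3, 211.4], [315.5, 223.0], [315.4, 205.8]]
heading 100.01 pos [0.475  0.1815 0.1903] t [ 0.0084 -0.1125  0.0677] r [-0.      0.      0.0131]
[ 2.51843080e-03 -3.37121357e-02  1.66212431e-06]
```

```bash
python3 - <<'E'
from h import *
mv([.447,.1446,.19],10)
E
```

```text
heading 100.01 pos [0.475  0.1815 0.1903] t [-0.1049 -0.1132  0.001 ] r [0.     0.     0.7854]
```

Emit:
arm_command:
  targets:
    - {"translation": [-0.105, -0.113, 0], "turn": [0, 0, 0.785], "fingers": 0}
    - {"translation": [-0.105, -0.113, 0], "turn": [0, 0, 0.785], "fingers": 0}
    - {"translation": [-0.105, -0.113, 0], "turn": [0, 0, 0.785], "fingers": 0}
    - {"translation": [-0.105, -0.113, 0], "turn": [0, 0, 0.785], "fingers": 0}
    - {"translation": [-0.105, -0.113, 0], "turn": [0, 0, 0.785], "fingers": 0}
    - {"translation": [-0.105, -0.113, 0], "turn": [0, 0, 0.785], "fingers": 0}
    - {"translation": [-0.105, -0.113, 0], "turn": [0, 0, 0.785], "fingers": 0}
    - {"translation": [-0.105, -0.113, 0], "turn": [0, 0, 0.785], "fingers": 0}
    - {"translation": [-0.105, -0.113, 0], "turn": [0, 0, 0.785], "fingers": 0}
    - {"translation": [-0.105, -0.113, 0], "turn": [0, 0, 0.785], "fingers": 0}
    - {"translation": [-0.105, -0.113, 0], "turn": [0, 0, 0.785], "fingers": 0}

```text
clock: 6.85
tool_pos: [0.4471, 0.1446, 0.1904]
eef_rot: [0.996, 0.088, 0.0, 0.0]
wrist_force: [-0.5, -0.3, -0.3]
opening: 0.0096
```

```bash
python3 - <<'E'
from h import *
s=snap("wrist","w4");mv([.475,.1815,.19],98.5)
cv2.imwrite("pics/w4z.png",cv2.resize(s["im"][60:240,220:400],None,fx=3.3,fy=3.3,interpolation=cv2.INTER_CUBIC))
np.save("w4.npy",np.r_[s["o"]["tool_pos"],s["o"]["eef_rot"]])
E
```

```text
heading 10.12 pos [0.4471 0.1446 0.1903] t [ 0.1133 -0.1047  0.0012] r [ 0.      0.     -0.7712]
```

View pics/w4z.png

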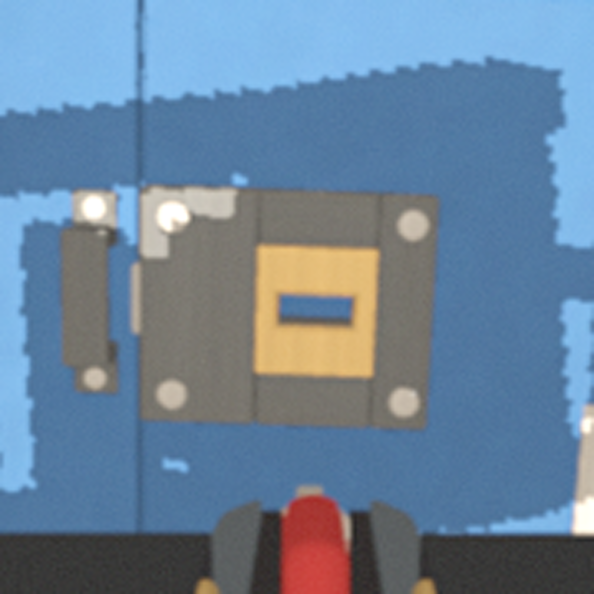

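```bash
python3 - <<'E'
from h import *
s=snap("wrist");Rt4=R.from_quat(s["o"]["eef_rot"])
f=lambda q:[(220+(a+.5)/3.3-.5,60+(b+.5)/3.3-.5) for a,b in q]
th3,th4=100.01,10.12
def Rz(t):
    a=np.radians(t);return np.array([[np.cos(a),np.sin(a)],[np.sin(a),-np.cos(a)]])
m3=dict(slot=[.4412,.1781],plate=[.4418,.1782],case=[.4354,.1774])
for n,q,z in [("slot",[(279,293),(355,295),(352,326),(277,324)],.106),("plate",[(257,244),(380,248),(374,378),(254,373)],.106),("case",[(140,187),(440,196),(427,430),(139,419)],.102)]:
    P=plane(s,f(q),z)[:,:2];m=P.mean(0)
    d=np.array(m3[n])-m
    b=np.linalg.solve(Rz(th3)-Rz(th4),d)
    print(n,m.round(4),"bias tool",(b*1e3).round(2),"true",(m-Rz(th4)@b).round(4), [round(np.degrees(np.arctan2(*(P[(i+1)%4]-P[i])[::-1])),1) for i in range(4)])
E
```

```text
slot [0.442  0.1788] bias tool [ 0.17 -0.76] true [0.442  0.1781] [np.float64(8.6), np.float64(-85.1), np.float64(-171.5), np.float64(95.9)]
plate [0.4422 0.1784] bias tool [ 0.16 -0.28] true [0.4421 0.1781] [np.float64(8.2), np.float64(-81.9), np.float64(-172.4), np.float64(98.0)]
case [0.4352 0.1769] bias tool [0.09 0.34] true [0.4351 0.1773] [np.float64(8.4), np.float64(-81.8), np.float64(-172.2), np.float64(97.8)]
```

```bash
python3 - <<'E'
from h import *
mv([.4392,.1781,.15],98.4)
E
```

```text
heading 10.11 pos [0.4471 0.1446 0.1903] t [-0.0063 -0.1145  0.1344] r [ 1.000e-04  0.000e+00 -7.704e-01]
```

Emit:
arm_command:
  targets:
    - {"translation": [-0.006, -0.114, 0], "turn": [0, 0, -0.77], "fingers": 0}
    - {"translation": [-0.006, -0.114, 0], "turn": [0, 0, -0.77], "fingers": 0}
    - {"translation": [-0.006, -0.114, 0], "turn": [0, 0, -0.77], "fingers": 0}
    - {"translation": [-0.006, -0.114, 0], "turn": [0, 0, -0.77], "fingers": 0}
    - {"translation": [-0.006, -0.114, 0], "turn": [0, 0, -0.77], "fingers": 0}
    - {"translation": [-0.006, -0.114, 0], "turn": [0, 0, -0.77], "fingers": 0}
    - {"translation": [-0.006, -0.114, 0], "turn": [0, 0, -0.77], "fingers": 0}
    - {"translation": [-0.006, -0.114, 0.05], "turn": [0, 0, -0.77], "fingers": 0}
    - {"translation": [-0.006, -0.114, 0.1], "turn": [0, 0, -0.77], "fingers": 0}
    - {"translation": [-0.006, -0.114, 0.134], "turn": [0, 0, -0.77], "fingers": 0}
    - {"translation": [-0.006, -0.114, 0.134], "turn": [0, 0, -0.77], "fingers": 0}

```text
clock: 8.32
tool_pos: [0.4389, 0.1778, 0.1495]
eef_rot: [0.654, 0.756, -0.001, -0.0]
wrist_force: [0.0, 0.2, -1.6]
opening: 0.0098
```

Emit:
arm_command:
  targets:
    - {"translation": [0, 0, 0], "turn": [0, 0.01, 0], "fingers": 0}
    - {"translation": [0, 0, 0], "turn": [0, 0.01, 0], "fingers": 0}

```text
clock: 8.57
tool_pos: [0.4397, 0.1778, 0.1507]
eef_rot: [0.654, 0.756, 0.007, -0.007]
wrist_force: [0.5, 0.6, -0.2]
opening: 0.0093
```

```bash
python3 - <<'E'
from h import *
s=snap("wrist","w5");o=s["o"];print(o["clock"],o["wrist_force"],o["moment"]);mv([.4392,.1781,.15],98.4)
cv2.imwrite("pics/w5z.png",cv2.resize(s["im"][140:260,255:375],None,fx=5,fy=5,interpolation=cv2.INTER_CUBIC))
E
```

```text
8.575 [ 0.45482708  0.61836629 -0.18115814] [ 0.08957007 -0.18712444 -0.03116441]
heading 98.28 pos [0.4397 0.1778 0.1506] t [ 0.0011 -0.0015  0.0021] r [ 0.0005 -0.0101 -0.0011]
```

View pics/w5z.png

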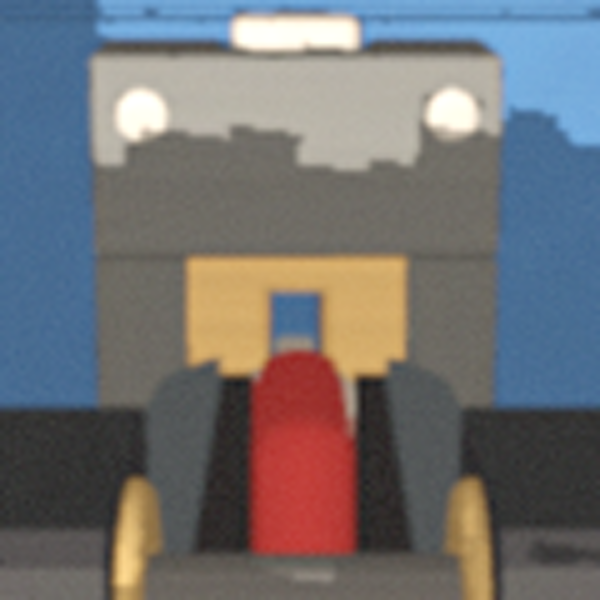

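```bash
python3 - <<'E'
from h import *
s=snap("wrist");f=lambda q:[(255+(a+.5)/5-.5,140+(b+.5)/5-.5) for a,b in q]
Z=s["o"]["tool_pos"][2]
A=plane(s,f([(268,292),(322,292),(188,256),(407,256)]),.106)
B=plane(s,f([(275,338),(313,338),(294,338)]),Z-.029)
a=np.radians(8.4);e=np.array([np.cos(a),np.sin(a)]);n=np.array([-e[1],e[0]])
K=np.array([.4419,.1781])
for P in (*A,*B): d=P[:2]-K; print(P.round(4),"along",round(d@e*1e3,2),"across",round(d@n*1e3,2))
E
```

```text
[0.4331 0.1729 0.106 ] along -9.46 across -3.87
[0.4321 0.1803 0.106 ] along -9.39 across 3.57
[0.4296 0.1613 0.106 ] along -14.62 across -14.78
[0.4255 0.1911 0.106 ] along -14.37 across 15.25
[0.4354 0.1741 0.1216] along -7.05 across -3.02
[0.4347 0.179  0.1216] along -7.01 across 1.9
[0.435  0.1765 0.1216] along -7.03 across -0.56
```

Emit:
arm_command:
  targets:
    - {"translation": [0.001, -0.003, 0.02], "turn": [0, 0, 0], "fingers": 0}
    - {"translation": [0.001, -0.003, 0.04], "turn": [0, 0, 0], "fingers": 0}
    - {"translation": [0.001, -0.003, 0.05], "turn": [0, 0, 0], "fingers": 0}
    - {"translation": [0.001, -0.003, 0.06], "turn": [0, 0, 0], "fingers": 0}

```text
clock: 9.18
tool_pos: [0.4383, 0.1785, 0.1318]
eef_rot: [0.654, 0.757, 0.006, -0.008]
wrist_force: [1.3, 0.3, -1.4]
opening: 0.0101
```

```bash
python3 - <<'E'
from h import *
s=snap("wrist","w6");o=s["o"];print(o["clock"],o["wrist_force"],o["moment"]);mv([.4392,.1781,.1175],98.4)
cv2.imwrite("pics/w6z.png",cv2.resize(s["im"][140:260,255:375],None,fx=5,fy=5,interpolation=cv2.INTER_CUBIC))
E
```

```text
9.175 [ 1.30627154  0.29944713 -1.43122074] [ 0.10852879 -0.11313984  0.01735094]
heading 98.32 pos [0.4381 0.1785 0.1315] t [-0.0027  0.0036  0.0467] r [-0.0004 -0.0099 -0.0007]
```

View pics/w6z.png

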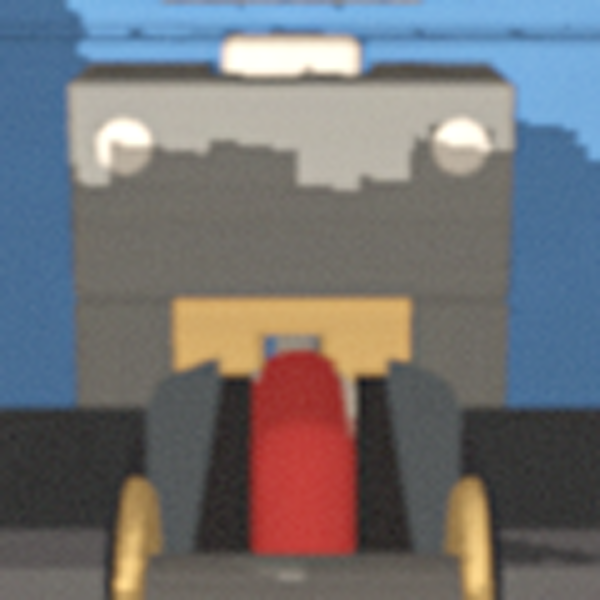

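Emit:
arm_command:
  targets:
    - {"translation": [0, 0, 0.01], "turn": [0, 0, 0], "fingers": 0}
    - {"translation": [0, 0, 0.02], "turn": [0, 0, 0], "fingers": 0}
    - {"translation": [0, 0, 0.03], "turn": [0, 0, 0], "fingers": 0}
    - {"translation": [0, 0, 0.03], "turn": [0, 0, 0], "fingers": 0}

```text
clock: 9.72
tool_pos: [0.4381, 0.1786, 0.1229]
eef_rot: [0.654, 0.757, 0.006, -0.008]
wrist_force: [-0.0, -0.9, -0.9]
opening: 0.0095
```

```bash
python3 - <<'E'
from h import *
o=get_obs();print(o["clock"],o["wrist_force"],o["moment"]);mv([.4392,.1781,.1175],98.4)
E
```

```text
9.725 [-0.00981663 -0.90051499 -0.86624451] [ 0.00953409 -0.14842042 -0.0175804 ]
heading 98.32 pos [0.4381 0.1786 0.1229] t [-0.0025  0.0034  0.0178] r [-0.0003 -0.0099 -0.0007]
```

Emit:
arm_command:
  targets:
    - {"translation": [0, 0, 0.006], "turn": [0, 0, 0], "fingers": 0}
    - {"translation": [0, 0, 0.01], "turn": [0, 0, 0], "fingers": 0}
    - {"translation": [0, 0, 0.014], "turn": [0, 0, 0], "fingers": 0}
    - {"translation": [0, 0, 0.017], "turn": [0, 0, 0], "fingers": 0}
    - {"translation": [0, 0, 0.017], "turn": [0, 0, 0], "fingers": 0}

```text
clock: 10.35
tool_pos: [0.4383, 0.1787, 0.1179]
eef_rot: [0.654, 0.757, 0.006, -0.008]
wrist_force: [0.3, -1.3, -0.5]
opening: 0.0098
```

```bash
python3 - <<'E'
from h import *
s=snap("wrist","w7");o=s["o"];print(o["clock"],o["wrist_force"],o["moment"]);mv([.4392,.1781,.1175],98.4)
cv2.imwrite("pics/w7z.png",cv2.resize(s["im"][140:260,255:375],None,fx=5,fy=5,interpolation=cv2.INTER_CUBIC))
E
```

```text
10.35 [ 0.32083489 -1.26278482 -0.50336292] [-0.0181191  -0.19294888 -0.04248196]
heading 98.32 pos [0.4383 0.1787 0.1179] t [-0.0025  0.0027  0.0014] r [-0.     -0.0099 -0.0007]
```

View pics/w7z.png

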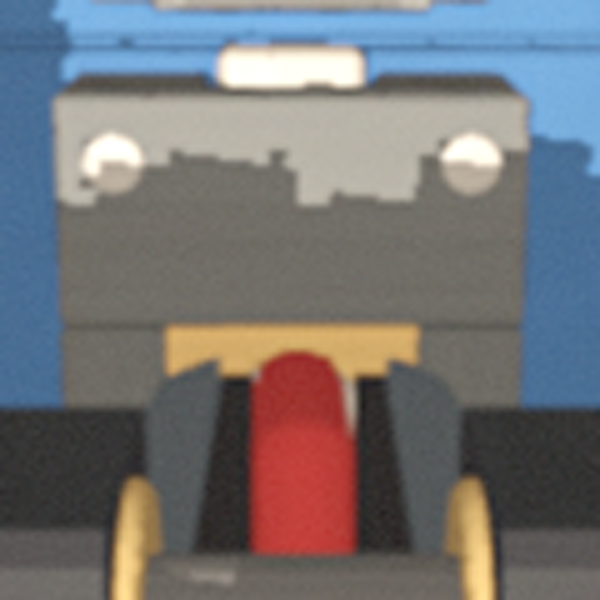

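Emit:
arm_command:
  targets:
    - {"translation": [0, 0, 0.002], "turn": [0, 0, 0], "fingers": 0}
    - {"translation": [0, 0, 0.003], "turn": [0, 0, 0], "fingers": 0}
    - {"translation": [0, 0, 0.003], "turn": [0, 0, 0], "fingers": 0}

```text
clock: 10.78
tool_pos: [0.4384, 0.1788, 0.1174]
eef_rot: [0.654, 0.757, 0.007, -0.007]
wrist_force: [-0.7, -1.2, 2.5]
opening: 0.01
```

Emit:
arm_command:
  targets:
    - {"translation": [0, 0, 0.002], "turn": [0, 0, 0], "fingers": 0}
    - {"translation": [0, 0, 0.003], "turn": [0, 0, 0], "fingers": 0}
    - {"translation": [0, 0, 0.003], "turn": [0, 0, 0], "fingers": 0}

```text
clock: 11.15
tool_pos: [0.4384, 0.1788, 0.1173]
eef_rot: [0.654, 0.757, 0.007, -0.007]
wrist_force: [-1.1, -2.2, 8.0]
opening: 0.0094
```

```bash
python3 - <<'E'
from h import *
o=get_obs();print(o["clock"],o["wrist_force"],o["moment"]);mv([.4392,.1781,.1175],98.4)
E
```

```text
11.15 [-1.10142726 -2.18784765  8.00780676] [-0.34783229  0.29199572  0.01772106]
heading 98.33 pos [0.4384 0.1788 0.1173] t [-0.0026  0.0023 -0.0007] r [ 0.0004 -0.0099 -0.0006]
```

Emit:
arm_command:
  targets:
    - {"translation": [-0.0012, 0, -0.002], "turn": [0, 0, 0], "fingers": 0}
    - {"translation": [-0.0012, 0, -0.003], "turn": [0, 0, 0], "fingers": 0}
    - {"translation": [-0.0012, 0, -0.003], "turn": [0, 0, 0], "fingers": 0}

```text
clock: 11.52
tool_pos: [0.4384, 0.1787, 0.1173]
eef_rot: [0.654, 0.756, 0.007, -0.008]
wrist_force: [-0.7, 0.1, 4.4]
opening: 0.0098
```

```bash
cat >> h.py <<'E'
def st():
    M=[];F=[];E=[]
    for i in range(1):
        o=get_obs();M.append(o["moment"]);F.append(o["wrist_force"]);E.append(o["effort"][5])
    print("t",o["clock"],"F",np.mean(F,0).round(2),"M",np.mean(M,0).round(3),"e6",round(np.mean(E),3),"q6",o["qpos"][5].round(4),"op",round(o["opening"],4))
    return o
def turn_tab(kx,ky,angs,d):
    k=np.array([kx,ky,0.])
    for a in angs:
        r=R.from_rotvec(np.array(d)*a); t=(k-r.apply(k))/.3
        print(round(a,3),"t",t.round(4).tolist(),"r",(np.array(d)*a/2).round(4).tolist())
E
python3 - <<'E'
from h import *
o=st();mv([.4384,.1784,.1175],98.4)
d=R.from_quat(o["eef_rot"]).inv().apply([0,0,-1]);print("down in tool",d)
turn_tab(-.0004,.0034,np.arange(.1,.71,.1),d)
E
```

```text
t 11.525 F [-0.74  0.08  4.41] M [0.039 0.172 0.001] e6 0.002 q6 -1.3806 op 0.0098
heading 98.31 pos [0.4384 0.1787 0.1173] t [-0.0008 -0.0002 -0.0006] r [ 0.0001 -0.0101 -0.0007]
down in tool [-2.02843436e-02 -2.29961606e-04  9.99794225e-01]
0.1 t [0.0011, 0.0002, 0.0] r [-0.001, -0.0, 0.05]
0.2 t [0.0022, 0.0005, 0.0] r [-0.002, -0.0, 0.1]
0.3 t [0.0033, 0.0009, 0.0001] r [-0.003, -0.0, 0.15]
0.4 t [0.0043, 0.0014, 0.0001] r [-0.0041, -0.0, 0.2]
0.5 t [0.0053, 0.002, 0.0001] r [-0.0051, -0.0001, 0.2499]
0.6 t [0.0062, 0.0027, 0.0001] r [-0.0061, -0.0001, 0.2999]
0.7 t [0.007, 0.0035, 0.0001] r [-0.0071, -0.0001, 0.3499]
```

Emit:
arm_command:
  targets:
    - {"translation": [0.0011, 0.0002, -0.001], "turn": [-0.001, 0, 0.05], "fingers": 0}
    - {"translation": [0.0022, 0.0005, -0.001], "turn": [-0.002, 0, 0.1], "fingers": 0}
    - {"translation": [0.0033, 0.0009, -0.001], "turn": [-0.003, 0, 0.15], "fingers": 0}
    - {"translation": [0.0033, 0.0009, -0.001], "turn": [-0.003, 0, 0.15], "fingers": 0}

```text
clock: 12.02
tool_pos: [0.4385, 0.1792, 0.1174]
eef_rot: [0.759, 0.651, 0.007, -0.006]
wrist_force: [-0.4, -2.3, 3.1]
opening: 0.0098
```

```bash
python3 - <<'E'
from h import *
o=st();mv([.4384,.1784,.1175],98.4)
s=snap("wrist","w8")
cv2.imwrite("pics/w8z.png",cv2.resize(s["im"][100:260,215:415],None,fx=4,fy=3.7,interpolation=cv2.INTER_CUBIC))
E
```

```text
t 12.025 F [-0.37 -2.26  3.14] M [-0.297 -0.089  0.008] e6 0.209 q6 -1.0771 op 0.0098
heading 81.21 pos [0.4385 0.1792 0.1174] t [-0.0028 -0.0001 -0.0005] r [ 0.0016 -0.0096 -0.15  ]
```

View pics/w8z.png

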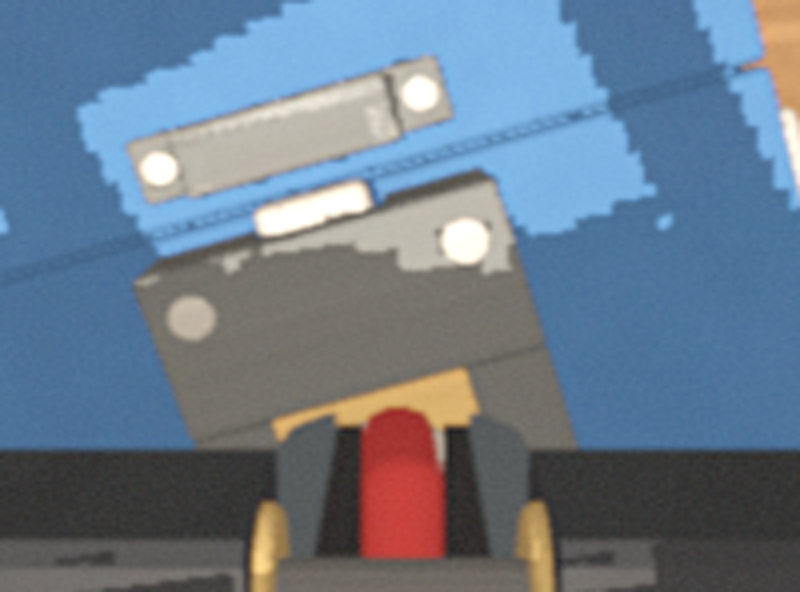

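Emit:
arm_command:
  targets:
    - {"translation": [0.0001, 0.0002, 0], "turn": [-0.001, 0, 0.05], "fingers": 0}
    - {"translation": [0.0012, 0.0005, 0], "turn": [-0.002, 0, 0.1], "fingers": 0}
    - {"translation": [0.0023, 0.0009, 0], "turn": [-0.003, 0, 0.15], "fingers": 0}
    - {"translation": [0.0033, 0.0014, 0], "turn": [-0.004, 0, 0.2], "fingers": 0}
    - {"translation": [0.0033, 0.0014, 0], "turn": [-0.004, 0, 0.2], "fingers": 0}

```text
clock: 12.7
tool_pos: [0.4391, 0.1802, 0.1174]
eef_rot: [0.873, 0.487, 0.009, -0.005]
wrist_force: [0.5, -2.0, 2.2]
opening: 0.0098
```

```bash
cat >> h.py <<'E'
def look(n):
    o=st();s=snap("wrist",n)
    x=R.from_quat(o["eef_rot"]).as_matrix()[:,0];print("heading",np.degrees(np.arctan2(x[1],x[0])).round(2),o["tool_pos"].round(4))
    cv2.imwrite(f"pics/{n}z.png",cv2.resize(s["im"][60:260,195:435],None,fx=3.3,fy=3,interpolation=cv2.INTER_CUBIC))
    return s
E
python3 - <<'E'
from h import *
look("w9")
E
```

```text
t 12.7 F [ 0.46 -2.01  2.23] M [-0.368 -0.205  0.048] e6 0.206 q6 -0.6695 op 0.0098
heading 58.34 [0.4391 0.1802 0.1174]
```

View pics/w9z.png

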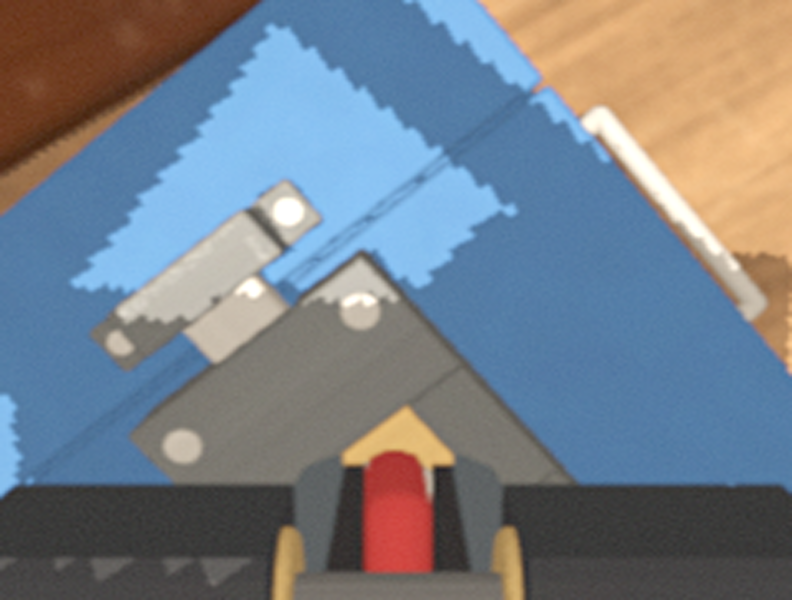

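Emit:
arm_command:
  targets:
    - {"translation": [0.0001, 0.0001, 0], "turn": [-0.0005, 0, 0.025], "fingers": 0}
    - {"translation": [0.0006, 0.0002, 0], "turn": [-0.001, 0, 0.05], "fingers": 0}
    - {"translation": [0.0006, 0.0002, 0], "turn": [-0.001, 0, 0.05], "fingers": 0}

```text
clock: 13.12
tool_pos: [0.4393, 0.1804, 0.1174]
eef_rot: [0.896, 0.443, 0.009, -0.004]
wrist_force: [-0.3, -2.4, 1.8]
opening: 0.0095
```

```bash
python3 - <<'E'
from h import *
st()
E
```

```text
t 13.125 F [-0.34 -2.44  1.81] M [-0.459 -0.202  0.035] e6 0.118 q6 -0.567 op 0.0095
```

Emit:
arm_command:
  targets:
    - {"translation": [0.0005, 0.0001, 0], "turn": [-0.0005, 0, 0.025], "fingers": 0}
    - {"translation": [0.0011, 0.0002, 0], "turn": [-0.001, 0, 0.05], "fingers": 0}
    - {"translation": [0.0011, 0.0002, 0], "turn": [-0.001, 0, 0.05], "fingers": 0}

```text
clock: 13.5
tool_pos: [0.4395, 0.1806, 0.1174]
eef_rot: [0.917, 0.398, 0.009, -0.004]
wrist_force: [0.5, -2.4, 2.2]
opening: 0.0094
```

```bash
python3 - <<'E'
from h import *
look("w10")
E
```

```text
t 13.5 F [ 0.5  -2.36  2.24] M [-0.453 -0.233  0.005] e6 0.121 q6 -0.4641 op 0.0094
heading 46.87 [0.4395 0.1806 0.1174]
```

View pics/w10z.png

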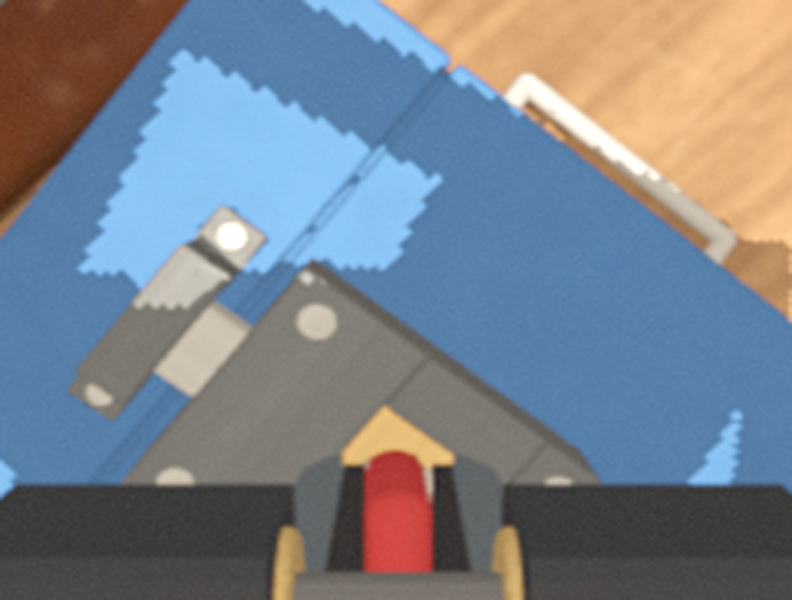

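Emit:
arm_command:
  targets:
    - {"translation": [-0.0002, 0.0008, 0], "turn": [-0.0005, 0, 0.025], "fingers": 0}
    - {"translation": [-0.0002, 0.0008, 0], "turn": [-0.0005, 0, 0.025], "fingers": 0}

```text
clock: 13.8
tool_pos: [0.4396, 0.1805, 0.1174]
eef_rot: [0.927, 0.374, 0.009, -0.004]
wrist_force: [1.0, -1.6, 1.2]
opening: 0.0098
```

```bash
python3 - <<'E'
from h import *
st()
E
```

```text
t 13.8 F [ 0.99 -1.6   1.21] M [-0.322 -0.266  0.022] e6 0.118 q6 -0.4131 op 0.0098
```

Emit:
arm_command:
  targets:
    - {"translation": [0.0005, 0.0001, 0], "turn": [-0.0005, 0, 0.025], "fingers": 0}
    - {"translation": [0.0005, 0.0001, 0], "turn": [-0.0005, 0, 0.025], "fingers": 0}

```text
clock: 14.05
tool_pos: [0.4397, 0.1806, 0.1174]
eef_rot: [0.936, 0.351, 0.009, -0.003]
wrist_force: [-0.0, -2.1, 0.2]
opening: 0.0093
```

```bash
python3 - <<'E'
from h import *
st()
E
```

```text
t 14.05 F [-0.04 -2.13  0.22] M [-0.372 -0.278 -0.013] e6 0.121 q6 -0.3618 op 0.0093
```

Emit:
arm_command:
  targets:
    - {"translation": [0.0005, 0.0001, 0], "turn": [-0.0005, 0, 0.025], "fingers": 0}
    - {"translation": [0.0005, 0.0001, 0], "turn": [-0.0005, 0, 0.025], "fingers": 0}

```text
clock: 14.3
tool_pos: [0.4398, 0.1807, 0.1174]
eef_rot: [0.945, 0.328, 0.009, -0.003]
wrist_force: [0.4, -2.5, 1.1]
opening: 0.0094
```

```bash
python3 - <<'E'
from h import *
look("w11")
E
```

```text
t 14.3 F [ 0.4  -2.49  1.06] M [-0.34  -0.346  0.017] e6 0.119 q6 -0.3104 op 0.0094
heading 38.26 [0.4398 0.1807 0.1174]
```

View pics/w11z.png

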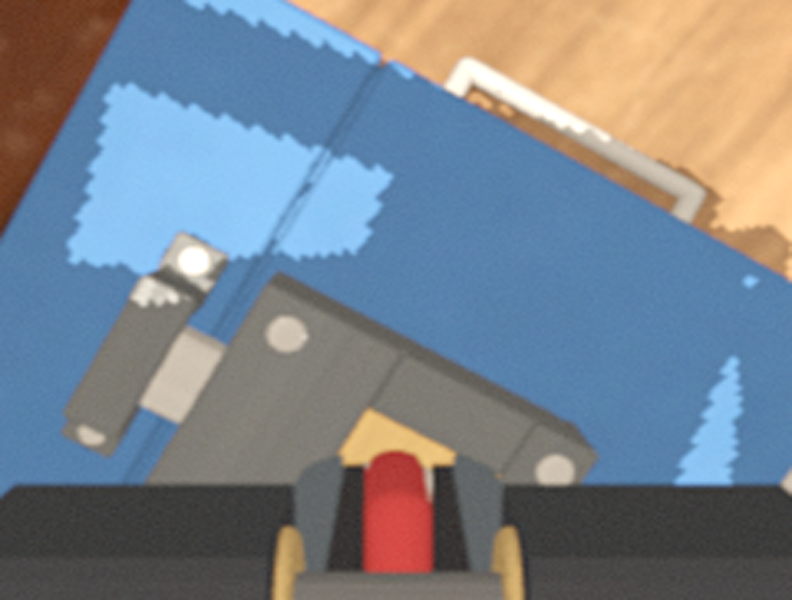

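Emit:
arm_command:
  targets:
    - {"translation": [0, 0.0009, 0.0005], "turn": [-0.0005, 0, 0.025], "fingers": 0}
    - {"translation": [0, 0.0009, 0.0005], "turn": [-0.0005, 0, 0.025], "fingers": 0}

```text
clock: 14.6
tool_pos: [0.44, 0.1807, 0.1174]
eef_rot: [0.953, 0.304, 0.01, -0.003]
wrist_force: [0.7, -1.1, 0.9]
opening: 0.0098
```

```bash
python3 - <<'E'
from h import *
st()
E
```

```text
t 14.6 F [ 0.68 -1.08  0.88] M [-0.266 -0.209  0.01 ] e6 0.116 q6 -0.2594 op 0.0098
```

Emit:
arm_command:
  targets:
    - {"translation": [0.0005, 0.0001, 0], "turn": [-0.0005, 0, 0.025], "fingers": 0}
    - {"translation": [0.0005, 0.0001, 0], "turn": [-0.0005, 0, 0.025], "fingers": 0}

```text
clock: 14.85
tool_pos: [0.4401, 0.1807, 0.1174]
eef_rot: [0.96, 0.28, 0.01, -0.003]
wrist_force: [0.5, -0.8, 1.3]
opening: 0.0098
```

```bash
python3 - <<'E'
from h import *
st()
E
```

```text
t 14.85 F [ 0.45 -0.82  1.35] M [-0.157 -0.188  0.049] e6 0.121 q6 -0.2081 op 0.0098
```

Emit:
arm_command:
  targets:
    - {"translation": [0.0005, 0.0001, 0], "turn": [-0.0005, 0, 0.025], "fingers": 0}
    - {"translation": [0.0005, 0.0001, 0], "turn": [-0.0005, 0, 0.025], "fingers": 0}

```text
clock: 15.1
tool_pos: [0.4402, 0.1807, 0.1174]
eef_rot: [0.967, 0.256, 0.01, -0.003]
wrist_force: [-0.5, -0.4, 1.0]
opening: 0.0095
```

```bash
python3 - <<'E'
from h import *
look("w12")
E
```

```text
t 15.1 F [-0.54 -0.41  0.99] M [-0.214 -0.127  0.048] e6 0.167 q6 -0.1568 op 0.0095
heading 29.66 [0.4402 0.1807 0.1174]
```

View pics/w12z.png

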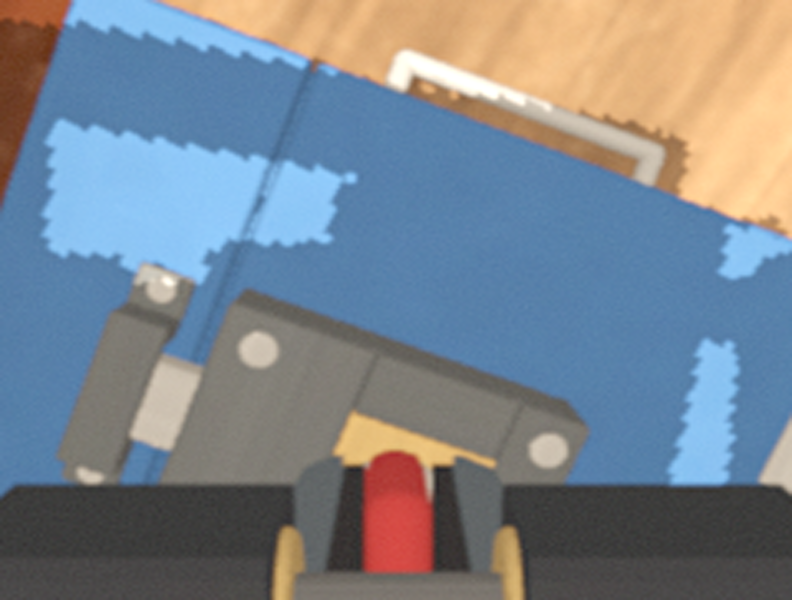

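Emit:
arm_command:
  targets:
    - {"translation": [0.0002, 0.0001, 0], "turn": [-0.0002, 0, 0.0125], "fingers": 0}
    - {"translation": [0.0002, 0.0001, 0], "turn": [-0.0002, 0, 0.0125], "fingers": 0}

```text
clock: 15.4
tool_pos: [0.4403, 0.1807, 0.1173]
eef_rot: [0.97, 0.243, 0.01, -0.003]
wrist_force: [-0.7, -0.2, 1.9]
opening: 0.0096
```

```bash
python3 - <<'E'
from h import *
st()
E
```

```text
t 15.4 F [-0.72 -0.24  1.9 ] M [-0.143 -0.114  0.142] e6 0.176 q6 -0.1297 op 0.0096
```

Emit:
arm_command:
  targets:
    - {"translation": [0.0002, 0.0001, 0], "turn": [-0.0002, 0, 0.0125], "fingers": 0}
    - {"translation": [0.0002, 0.0001, 0], "turn": [-0.0002, 0, 0.0125], "fingers": 0}

```text
clock: 15.65
tool_pos: [0.4404, 0.1806, 0.1173]
eef_rot: [0.973, 0.231, 0.01, -0.002]
wrist_force: [-0.9, -0.5, 0.6]
opening: 0.0096
```

```bash
python3 - <<'E'
from h import *
look("w13")
E
```

```text
t 15.65 F [-0.9  -0.47  0.6 ] M [-0.076 -0.134  0.167] e6 0.226 q6 -0.1037 op 0.0096
heading 26.68 [0.4404 0.1806 0.1173]
```

Emit:
arm_command:
  targets:
    - {"translation": [0, 0, 0], "turn": [0, 0, 0], "fingers": 0}
    - {"translation": [0, 0, 0], "turn": [0, 0, 0], "fingers": 0}

```text
clock: 15.95
tool_pos: [0.4404, 0.1806, 0.1174]
eef_rot: [0.973, 0.231, 0.01, -0.002]
wrist_force: [0.3, -0.7, 1.2]
opening: 0.0101
```

```bash
python3 - <<'E'
from h import *
st()
c=camera("scene")["image"];cv2.imwrite("pics/s1.png",c)
look("w14")
E
```

```text
t 15.95 F [ 0.32 -0.71  1.19] M [-0.025 -0.085  0.152] e6 0.175 q6 -0.1038 op 0.0101
t 16.0 F [ 0.01 -0.4   3.02] M [-0.032 -0.131  0.159] e6 0.176 q6 -0.1038 op 0.0096
heading 26.69 [0.4404 0.1807 0.1174]
```

View pics/w14z.png

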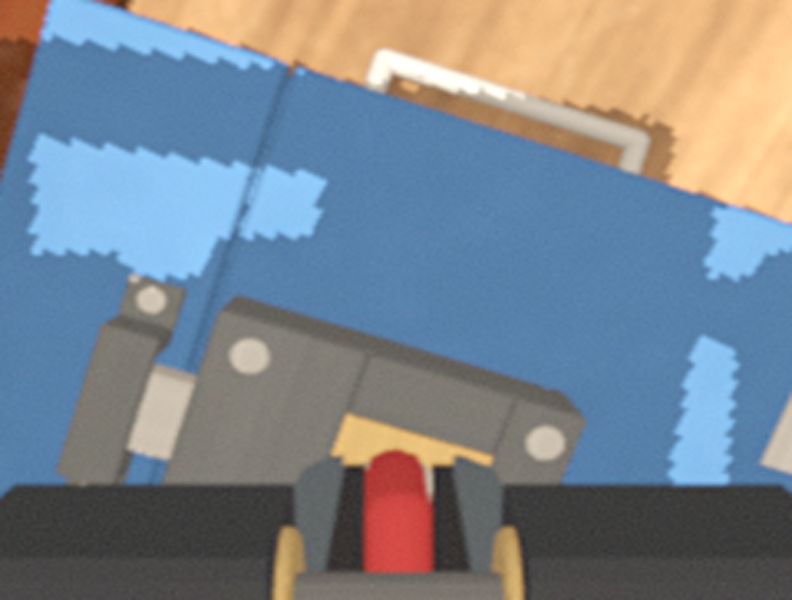

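```bash
python3 - <<'E'
from h import *
def Rz(t):
    a=np.radians(t);return np.array([[np.cos(a),np.sin(a)],[np.sin(a),-np.cos(a)]])
p1,p2=np.array([.4384,.1787]),np.array([.4404,.1806])
k=np.linalg.solve(Rz(26.7)-Rz(98.3),p1-p2);print("k",k,"K",p1+Rz(98.3)@k)
o=get_obs();d=R.from_quat(o["eef_rot"]).inv().apply([0,0,-1]);print(d)
turn_tab(k[0],k[1],-np.array([.1,.25,.4,.55,.7,.85,1.0,1.1,1.2,1.25]),d)
E
```

```text
k [-0.00076647  0.00222992] K [0.44071721 0.17826347]
[-2.00484983e-02  1.99572966e-04  9.99798989e-01]
-0.1 t [-0.0008, -0.0002, -0.0] r [0.001, -0.0, -0.05]
-0.25 t [-0.0019, -0.0004, -0.0] r [0.0025, -0.0, -0.125]
-0.4 t [-0.0031, -0.0004, -0.0001] r [0.004, -0.0, -0.2]
-0.55 t [-0.0043, -0.0002, -0.0001] r [0.0055, -0.0001, -0.2749]
-0.7 t [-0.0054, 0.0001, -0.0001] r [0.007, -0.0001, -0.3499]
-0.85 t [-0.0065, 0.0006, -0.0001] r [0.0085, -0.0001, -0.4249]
-1.0 t [-0.0074, 0.0013, -0.0001] r [0.01, -0.0001, -0.4999]
-1.1 t [-0.008, 0.0018, -0.0002] r [0.011, -0.0001, -0.5499]
-1.2 t [-0.0086, 0.0024, -0.0002] r [0.012, -0.0001, -0.5999]
-1.25 t [-0.0088, 0.0027, -0.0002] r [0.0125, -0.0001, -0.6249]
```

Emit:
arm_command:
  targets:
    - {"translation": [-0.0008, -0.0002, 0], "turn": [0.001, 0, -0.05], "fingers": 0}
    - {"translation": [-0.0019, -0.0004, 0], "turn": [0.0025, 0, -0.125], "fingers": 0}
    - {"translation": [-0.0031, -0.0004, 0], "turn": [0.004, 0, -0.2], "fingers": 0}
    - {"translation": [-0.0043, -0.0002, 0], "turn": [0.0055, 0, -0.275], "fingers": 0}
    - {"translation": [-0.0054, 0.0001, 0], "turn": [0.007, 0, -0.35], "fingers": 0}
    - {"translation": [-0.0065, 0.0006, 0], "turn": [0.0085, 0, -0.425], "fingers": 0}
    - {"translation": [-0.0074, 0.0013, 0], "turn": [0.01, 0, -0.5], "fingers": 0}
    - {"translation": [-0.0074, 0.0013, 0], "turn": [0.01, 0, -0.5], "fingers": 0}

```text
clock: 17.05
tool_pos: [0.4385, 0.1791, 0.1174]
eef_rot: [0.744, 0.668, 0.007, -0.007]
wrist_force: [-0.1, -1.0, 2.7]
opening: 0.01
```

```bash
python3 - <<'E'
from h import *
o=st();mv([.4384,.1787,.1174],98.3)
d=R.from_quat(o["eef_rot"]).inv().apply([0,0,-1]);print(d)
turn_tab(-.0008,.0022,-np.array([.1,.2,.25,.3,.35]),d)
E
```

```text
t 17.05 F [-0.11 -1.04  2.69] M [-0.137 -0.042  0.015] e6 -0.303 q6 -1.1253 op 0.01
heading 83.87 pos [0.4385 0.1791 0.1174] t [-0.0013 -0.0003 -0.0001] r [ 0.0011 -0.0099 -0.1259]
[-1.98797649e-02  3.03633685e-04  9.99802332e-01]
-0.1 t [-0.0007, -0.0002, -0.0] r [0.001, -0.0, -0.05]
-0.2 t [-0.0015, -0.0004, -0.0] r [0.002, -0.0, -0.1]
-0.25 t [-0.0019, -0.0004, -0.0] r [0.0025, -0.0, -0.125]
-0.3 t [-0.0023, -0.0005, -0.0] r [0.003, -0.0, -0.15]
-0.35 t [-0.0027, -0.0005, -0.0001] r [0.0035, -0.0001, -0.175]
```

Emit:
arm_command:
  targets:
    - {"translation": [-0.0007, -0.0002, 0], "turn": [0.001, 0, -0.05], "fingers": 0}
    - {"translation": [-0.0015, -0.0004, 0], "turn": [0.002, 0, -0.1], "fingers": 0}
    - {"translation": [-0.0019, -0.0004, 0], "turn": [0.0025, 0, -0.125], "fingers": 0}
    - {"translation": [-0.0019, -0.0004, 0], "turn": [0.0025, 0, -0.125], "fingers": 0}

```text
clock: 17.55
tool_pos: [0.4384, 0.1785, 0.1173]
eef_rot: [0.655, 0.756, 0.006, -0.008]
wrist_force: [-1.0, -2.2, 3.4]
opening: 0.0097
```

```bash
python3 - <<'E'
from h import *
o=st();mv([.4384,.1787,.1174],98.3)
E
```

```text
t 17.55 F [-0.97 -2.17  3.41] M [-0.245 -0.084  0.003] e6 -0.1 q6 -1.3777 op 0.0097
heading 98.16 pos [0.4384 0.1785 0.1173] t [ 0.0007  0.0001 -0.0002] r [-0.0001 -0.0099 -0.0012]
```

Emit:
arm_command:
  targets:
    - {"translation": [-0.0004, -0.0001, 0], "turn": [0.0005, 0, -0.025], "fingers": 0}
    - {"translation": [-0.0004, -0.0001, 0], "turn": [0.0005, 0, -0.025], "fingers": 0}

```text
clock: 17.8
tool_pos: [0.4384, 0.1784, 0.1173]
eef_rot: [0.636, 0.772, 0.006, -0.008]
wrist_force: [0.2, -2.4, 3.5]
opening: 0.0095
```

```bash
python3 - <<'E'
from h import *
o=st();mv([.4384,.1787,.1174],98.3)
E
```

```text
t 17.8 F [ 0.19 -2.43  3.52] M [-0.296 -0.039  0.006] e6 -0.102 q6 -1.4285 op 0.0095
heading 101.05 pos [0.4384 0.1784 0.1173] t [ 0.0009  0.0002 -0.0002] r [-0.0003 -0.0099  0.024 ]
```

Emit:
arm_command:
  targets:
    - {"translation": [-0.0008, -0.0001, 0], "turn": [0.0005, 0, -0.025], "fingers": 0}
    - {"translation": [-0.0008, -0.0001, 0], "turn": [0.0005, 0, -0.025], "fingers": 0}

```text
clock: 18.05
tool_pos: [0.4384, 0.1782, 0.1174]
eef_rot: [0.616, 0.788, 0.006, -0.008]
wrist_force: [-0.4, -2.3, 4.0]
opening: 0.0097
```

```bash
python3 - <<'E'
from h import *
o=st();mv([.4384,.1787,.1174],98.3)
E
```

```text
t 18.05 F [-0.35 -2.32  3.96] M [-0.28  -0.026 -0.012] e6 -0.103 q6 -1.4794 op 0.0097
heading 103.92 pos [0.4384 0.1782 0.1174] t [ 0.0015  0.0003 -0.0001] r [-0.0005 -0.01    0.0491]
```

Emit:
arm_command:
  targets:
    - {"translation": [-0.0008, -0.0001, 0], "turn": [0.0005, 0, -0.025], "fingers": 0}
    - {"translation": [-0.0008, -0.0001, 0], "turn": [0.0005, 0, -0.025], "fingers": 0}

```text
clock: 18.3
tool_pos: [0.4384, 0.1781, 0.1173]
eef_rot: [0.596, 0.803, 0.006, -0.008]
wrist_force: [-0.6, -1.8, 4.4]
opening: 0.0098
```

```bash
python3 - <<'E'
from h import *
o=st();mv([.4384,.1787,.1174],98.3)
E
```

```text
t 18.3 F [-0.59 -1.79  4.37] M [-0.161  0.043 -0.139] e6 -0.183 q6 -1.5299 op 0.0098
heading 106.78 pos [0.4384 0.1781 0.1173] t [ 0.002   0.0006 -0.0001] r [-0.0008 -0.01    0.074 ]
```

Emit:
arm_command:
  targets:
    - {"translation": [0.0008, 0.0003, 0], "turn": [-0.0004, 0, 0.037], "fingers": 0}
    - {"translation": [0.0016, 0.0006, -0.001], "turn": [-0.0008, 0, 0.074], "fingers": 0}
    - {"translation": [0.0016, 0.0006, -0.003], "turn": [-0.0008, 0, 0.074], "fingers": 0}
    - {"translation": [0.0016, 0.0006, -0.006], "turn": [-0.0008, 0, 0.074], "fingers": 0}
    - {"translation": [0.0016, 0.0006, -0.01], "turn": [-0.0008, 0, 0.074], "fingers": 0}

```text
clock: 18.92
tool_pos: [0.4384, 0.1786, 0.1201]
eef_rot: [0.653, 0.757, 0.006, -0.008]
wrist_force: [-0.3, 0.2, -0.7]
opening: 0.0097
```

```bash
python3 - <<'E'
from h import *
o=st();mv([.4384,.1787,.15],98.3)
E
```

```text
t 18.925 F [-0.28  0.25 -0.68] M [ 0.072 -0.123  0.025] e6 -0.0 q6 -1.383 op 0.0097
heading 98.44 pos [0.4384 0.1786 0.1201] t [ 0.0023 -0.     -0.0996] r [-0.0009 -0.0101  0.0012]
```

Emit:
arm_command:
  targets:
    - {"translation": [0, 0, -0.006], "turn": [0, 0, 0], "fingers": 0}
    - {"translation": [0, 0, -0.012], "turn": [0, 0, 0], "fingers": 0}
    - {"translation": [0, 0, -0.018], "turn": [0, 0, 0], "fingers": 0}

```text
clock: 19.3
tool_pos: [0.4386, 0.1785, 0.1259]
eef_rot: [0.653, 0.757, 0.006, -0.008]
wrist_force: [-0.0, -0.1, 0.1]
opening: 0.0099
```

```bash
python3 - <<'E'
from h import *
o=st();mv([.4384,.1787,.15],98.3)
E
```

```text
t 19.3 F [-0.03 -0.06  0.11] M [ 0.119 -0.168  0.035] e6 0.001 q6 -1.3827 op 0.0099
heading 98.43 pos [0.4386 0.1785 0.1259] t [ 0.0024 -0.0007 -0.0804] r [-0.0006 -0.0101  0.0012]
```

Emit:
arm_command:
  targets:
    - {"translation": [0, 0, -0.02], "turn": [0, 0, 0], "fingers": 0}
    - {"translation": [0, 0, -0.05], "turn": [0, 0, 0], "fingers": 0}
    - {"translation": [0, 0, -0.12], "turn": [0, 0, 0], "fingers": 0}
    - {"translation": [0, 0, -0.21], "turn": [0, 0, 0], "fingers": 0}
    - {"translation": [0, 0, -0.21], "turn": [0, 0, 0], "fingers": 0}

```text
clock: 19.92
tool_pos: [0.4403, 0.1777, 0.1909]
eef_rot: [0.653, 0.757, 0.008, -0.007]
wrist_force: [0.9, -0.4, -0.4]
opening: 0.0096
```

```bash
python3 - <<'E'
from h import *
o=st();look("w15");mv([.4297,-.1241,.19],20.6)
E
```

```text
t 19.925 F [ 0.95 -0.41 -0.41] M [ 0.041 -0.136  0.008] e6 0.002 q6 -1.3815 op 0.0096
t 19.925 F [ 0.95 -0.41 -0.41] M [ 0.041 -0.136  0.008] e6 0.002 q6 -1.3815 op 0.0096
heading 98.44 [0.4403 0.1777 0.1909]
heading 98.44 pos [0.4393 0.1774 0.1894] t [-0.9891 -0.1789 -0.0223] r [-0.0066 -0.0088  0.6792]
```

View pics/w15z.png

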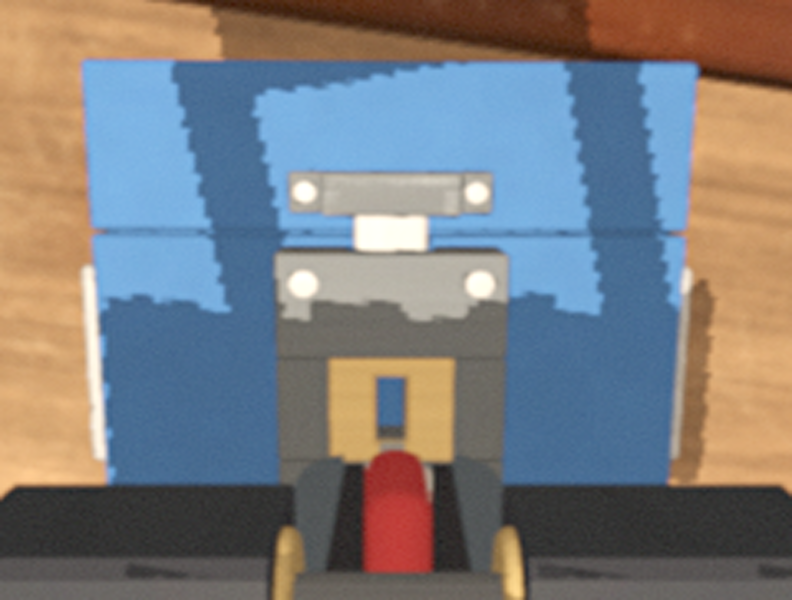

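Emit:
arm_command:
  targets:
    - {"translation": [-0.989, -0.179, -0.022], "turn": [-0.0136, 0, 0.679], "fingers": 0}
    - {"translation": [-0.989, -0.179, -0.022], "turn": [-0.0136, 0, 0.679], "fingers": 0}
    - {"translation": [-0.989, -0.179, -0.022], "turn": [-0.0136, 0, 0.679], "fingers": 0}
    - {"translation": [-0.989, -0.179, -0.022], "turn": [-0.0136, 0, 0.679], "fingers": 0}
    - {"translation": [-0.989, -0.179, -0.022], "turn": [-0.0136, 0, 0.679], "fingers": 0}
    - {"translation": [-0.989, -0.179, -0.022], "turn": [-0.0136, 0, 0.679], "fingers": 0}
    - {"translation": [-0.989, -0.179, -0.022], "turn": [-0.0136, 0, 0.679], "fingers": 0}
    - {"translation": [-0.989, -0.179, -0.022], "turn": [-0.0136, 0, 0.679], "fingers": 0}
    - {"translation": [-0.989, -0.179, -0.022], "turn": [-0.0136, 0, 0.679], "fingers": 0}
    - {"translation": [-0.989, -0.179, -0.022], "turn": [-0.0136, 0, 0.679], "fingers": 0}

```text
clock: 21.22
tool_pos: [0.4288, -0.1241, 0.1888]
eef_rot: [0.984, 0.179, 0.009, -0.002]
wrist_force: [0.4, -0.7, 0.4]
opening: 0.0094
```

```bash
python3 - <<'E'
from h import *
look("w16");mv([.4297,-.1241,.12],20.6)
E
```

```text
t 21.225 F [ 0.44 -0.72  0.43] M [ 0.043 -0.083  0.026] e6 -0.001 q6 -0.6825 op 0.0094
heading 20.66 [ 0.4288 -0.1241  0.1888]
heading 20.65 pos [ 0.429  -0.1241  0.189 ] t [-0.0018  0.001   0.2299] r [-0.0004 -0.009   0.0005]
```

View pics/w16z.png

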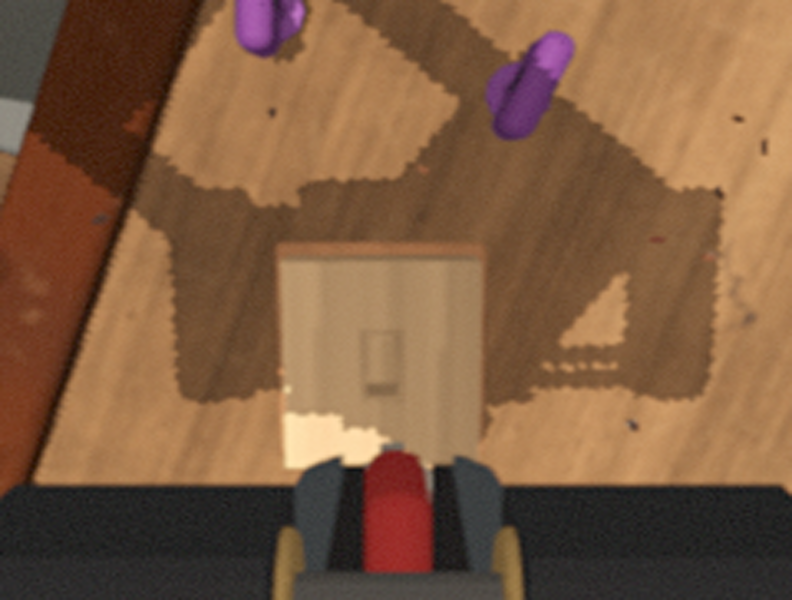

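```bash
python3 - <<'E'
from h import *
s=snap("wrist");f=lambda q:[(195+(a+.5)/3.3-.5,60+(b+.5)/3-.5) for a,b in q]
P=plane(s,f([(361,330),(401,330),(399,395),(362,395)]),.032)[:,:2];S=P.mean(0);print(S,[np.hypot(*(P[(i+1)%4]-P[i])).round(4) for i in range(4)],[np.degrees(np.arctan2(*(P[(i+1)%4]-P[i])[::-1])).round(1) for i in range(4)])
Q=plane(s,f([(279,258),(484,258),(478,466),(286,468)]),.032)[:,:2];print(Q.mean(0),[np.hypot(*(Q[(i+1)%4]-Q[i])).round(4) for i in range(4)],[np.degrees(np.arctan2(*(Q[(i+1)%4]-Q[i])[::-1])).round(1) for i in range(4)])
a=np.radians(20.6);x=np.array([np.cos(a),np.sin(a)]);y=np.array([np.sin(a),-np.cos(a)])
for C in (S,Q.mean(0)):
  for kx,ky in [(-.0008,.0022),(-.0004,.0034)]:
    print((C-kx*x-ky*y).round(4))
E
```

```text
[ 0.42765576 -0.12503364] [np.float64(0.012), np.float64(0.022), np.float64(0.0113), np.float64(0.022)] [np.float64(20.4), np.float64(-71.0), np.float64(-159.6), np.float64(111.0)]
[ 0.42823379 -0.12559782] [np.float64(0.0608), np.float64(0.0706), np.float64(0.0596), np.float64(0.0711)] [np.float64(20.5), np.float64(-70.0), np.float64(-159.0), np.float64(111.0)]
[ 0.4276 -0.1227]
[ 0.4268 -0.1217]
[ 0.4282 -0.1233]
[ 0.4274 -0.1223]
```

```bash
python3 - <<'E'
from h import *
mv([.4283,-.1232,.07],20.5)
E
```

```text
heading 20.65 pos [ 0.429  -0.1241  0.1891] t [-0.0084 -0.0035  0.3969] r [-0.0003 -0.0091  0.0013]
```

Emit:
arm_command:
  targets:
    - {"translation": [-0.008, -0.0035, 0.15], "turn": [0, 0, 0.001], "fingers": 0}
    - {"translation": [-0.008, -0.0035, 0.27], "turn": [0, 0, 0.001], "fingers": 0}
    - {"translation": [-0.008, -0.0035, 0.36], "turn": [0, 0, 0.001], "fingers": 0}
    - {"translation": [-0.008, -0.0035, 0.397], "turn": [0, 0, 0.001], "fingers": 0}
    - {"translation": [-0.008, -0.0035, 0.397], "turn": [0, 0, 0.001], "fingers": 0}
    - {"translation": [-0.008, -0.0035, 0.397], "turn": [0, 0, 0.001], "fingers": 0}

```text
clock: 22.08
tool_pos: [0.4296, -0.1236, 0.0713]
eef_rot: [0.984, 0.178, 0.01, -0.001]
wrist_force: [-0.2, 0.6, 0.0]
opening: 0.0091
```

```bash
python3 - <<'E'
from h import *
look("w17");mv([.4283,-.1232,.0435],20.5)
s=snap("wrist");cv2.imwrite("pics/w17y.png",cv2.resize(s["im"][150:260,260:370],None,fx=5.4,fy=5.4,interpolation=cv2.INTER_CUBIC))
E
```

```text
t 22.075 F [-0.23  0.59  0.01] M [ 0.019 -0.076  0.039] e6 0.001 q6 -0.6833 op 0.0091
heading 20.51 [ 0.4296 -0.1236  0.0713]
heading 20.5 pos [ 0.4296 -0.1236  0.0714] t [-0.0056 -0.0029  0.0927] r [ 0.0006 -0.0103  0.    ]
```

View pics/w17y.png

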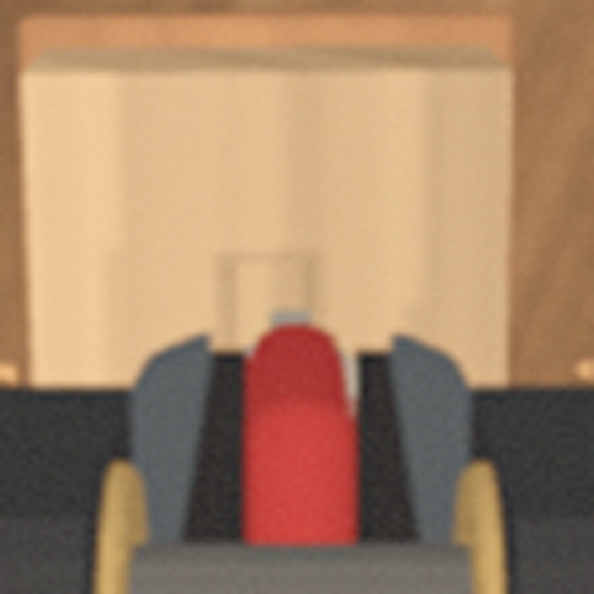

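```bash
python3 - <<'E'
from h import *
s=snap("wrist");f=lambda q:[(260+(a+.5)/5.4-.5,150+(b+.5)/5.4-.5) for a,b in q]
Z=s["o"]["tool_pos"][2]
a=np.radians(20.5);x=np.array([np.cos(a),np.sin(a)]);y=np.array([np.sin(a),-np.cos(a)])
c=s["o"]["tool_pos"][:2]
for q,z in [((222,258),.032),((318,258),.032),((22,70),.032),((512,70),.032),((274,312),Z-.029),((309,312),Z-.029)]:
    d=plane(s,f([q]),z)[0,:2]-c;print(q,round(d@x*1e3,2),round(d@y*1e3,2))
E
```

```text
(222, 258) -8.06 -9.8
(318, 258) 3.9 -9.73
(22, 70) -32.08 -33.4
(512, 70) 27.57 -33.16
(274, 312) -1.67 -5.54
(309, 312) 2.52 -5.51
```

Emit:
arm_command:
  targets:
    - {"translation": [-0.008, -0.005, 0], "turn": [0, 0, 0], "fingers": 0}
    - {"translation": [-0.0085, -0.005, 0.02], "turn": [0, 0, 0], "fingers": 0}
    - {"translation": [-0.009, -0.005, 0.035], "turn": [0, 0, 0], "fingers": 0}
    - {"translation": [-0.009, -0.005, 0.045], "turn": [0, 0, 0], "fingers": 0}
    - {"translation": [-0.009, -0.005, 0.045], "turn": [0, 0, 0], "fingers": 0}

```text
clock: 22.85
tool_pos: [0.4256, -0.1227, 0.0563]
eef_rot: [0.984, 0.178, 0.009, -0.002]
wrist_force: [-0.6, -0.3, 0.3]
opening: 0.0095
```

```bash
python3 - <<'E'
from h import *
st();mv([.4268,-.1232,.0435],20.5)
s=snap("wrist");cv2.imwrite("pics/w18y.png",cv2.resize(s["im"][150:260,260:370],None,fx=5.4,fy=5.4,interpolation=cv2.INTER_CUBIC))
E
```

```text
t 22.85 F [-0.61 -0.32  0.28] M [-0.037 -0.075 -0.057] e6 0.001 q6 -0.6849 op 0.0095
heading 20.5 pos [ 0.4256 -0.1227  0.0563] t [0.0022 0.003  0.0429] r [-0.0004 -0.009  -0.    ]
```

View pics/w18y.png

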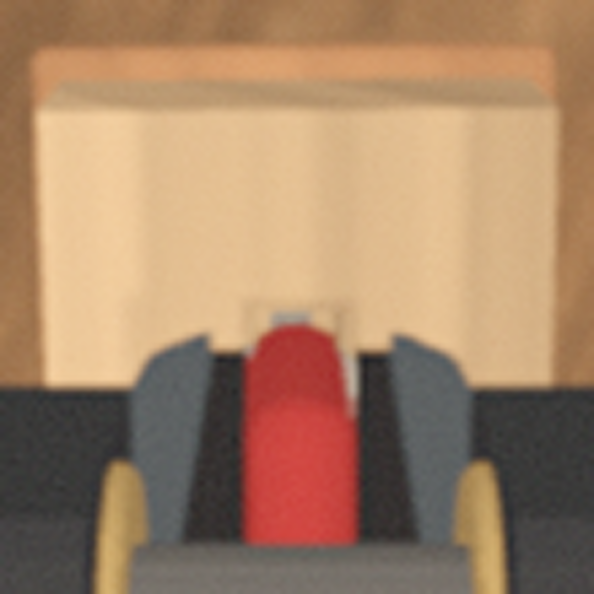

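Emit:
arm_command:
  targets:
    - {"translation": [0.0015, 0.001, 0.012], "turn": [0, 0, 0], "fingers": 0}
    - {"translation": [0.0012, 0.001, 0.024], "turn": [0, 0, 0], "fingers": 0}
    - {"translation": [0.001, 0.001, 0.034], "turn": [0, 0, 0], "fingers": 0}
    - {"translation": [0.001, 0.001, 0.039], "turn": [0, 0, 0], "fingers": 0}
    - {"translation": [0.001, 0.001, 0.041], "turn": [0, 0, 0], "fingers": 0}

```text
clock: 23.52
tool_pos: [0.4264, -0.1229, 0.0443]
eef_rot: [0.984, 0.178, 0.009, -0.002]
wrist_force: [-0.3, 0.7, -0.1]
opening: 0.0101
```

```bash
python3 - <<'E'
from h import *
st();mv([.4268,-.1232,.0435],20.5)
E
```

```text
t 23.525 F [-0.27  0.67 -0.14] M [ 0.014 -0.175  0.02 ] e6 0.001 q6 -0.6854 op 0.0101
heading 20.5 pos [ 0.4264 -0.1229  0.0443] t [0.0007 0.0015 0.0028] r [-0.0002 -0.0093 -0.    ]
```

Lower until contact is felt.

Emit:
arm_command:
  targets:
    - {"translation": [0, 0, 0.002], "turn": [0, 0, 0], "fingers": 0}
    - {"translation": [0, 0, 0.003], "turn": [0, 0, 0], "fingers": 0}
    - {"translation": [0, 0, 0.004], "turn": [0, 0, 0], "fingers": 0}
    - {"translation": [0, 0, 0.004], "turn": [0, 0, 0], "fingers": 0}

```text
clock: 24.02
tool_pos: [0.4265, -0.1229, 0.0433]
eef_rot: [0.984, 0.178, 0.009, -0.002]
wrist_force: [-0.0, -0.6, 1.4]
opening: 0.0096
```

```bash
python3 - <<'E'
from h import *
st();mv([.4268,-.1232,.0435],20.5)
E
```

```text
t 24.025 F [-0.03 -0.63  1.43] M [-0.049 -0.053 -0.003] e6 0.002 q6 -0.6855 op 0.0096
heading 20.5 pos [ 0.4265 -0.1229  0.0433] t [ 0.0005  0.0014 -0.0005] r [-0.0001 -0.0094 -0.    ]
```

Emit:
arm_command:
  targets:
    - {"translation": [0, 0, 0.001], "turn": [0, 0, 0], "fingers": 0}
    - {"translation": [0, 0, 0.001], "turn": [0, 0, 0], "fingers": 0.14}
    - {"translation": [0, 0, 0.001], "turn": [0, 0, 0], "fingers": 0.2}
    - {"translation": [0, 0, 0.001], "turn": [0, 0, 0], "fingers": 0.4}
    - {"translation": [0, 0, 0.001], "turn": [0, 0, 0], "fingers": 0.5}
    - {"translation": [0, 0, 0.001], "turn": [0, 0, 0], "fingers": 0.5}

```text
clock: 24.78
tool_pos: [0.4265, -0.1228, 0.0429]
eef_rot: [0.984, 0.178, 0.009, -0.002]
wrist_force: [0.6, 0.1, 0.2]
opening: 0.0443
```

```bash
python3 - <<'E'
from h import *
st();mv([.4265,-.1229,.16],20.5)
s=snap("wrist");cv2.imwrite("pics/w19y.png",cv2.resize(s["im"][150:260,260:370],None,fx=5.4,fy=5.4,interpolation=cv2.INTER_CUBIC))
E
```

```text
t 24.775 F [0.58 0.07 0.18] M [-0.01  -0.131 -0.013] e6 0.001 q6 -0.6855 op 0.0443
heading 20.5 pos [ 0.4265 -0.1228  0.0429] t [ 7.200e-03  1.000e-04 -3.903e-01] r [-0.0002 -0.0093 -0.    ]
```

View pics/w19y.png

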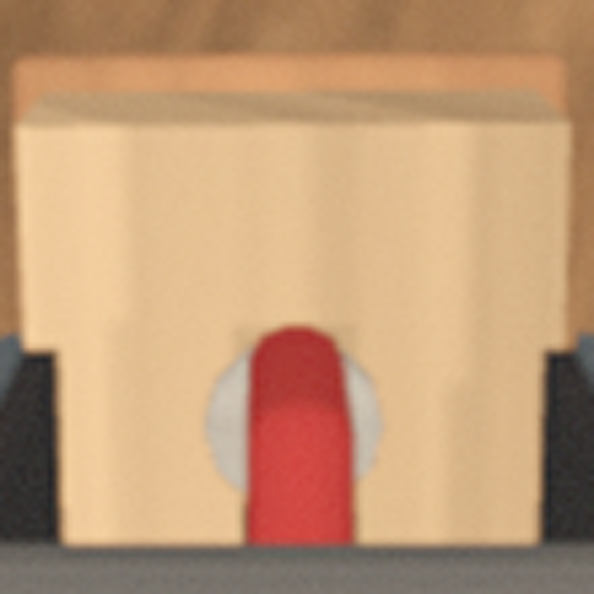

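Emit:
arm_command:
  targets:
    - {"translation": [0.002, 0, -0.1], "turn": [0, 0, 0], "fingers": 0.5}
    - {"translation": [0.004, 0, -0.25], "turn": [0, 0, 0], "fingers": 0.5}
    - {"translation": [0.007, 0, -0.4], "turn": [0, 0, 0], "fingers": 0.5}
    - {"translation": [0.007, 0, -0.5], "turn": [0, -0.01, 0], "fingers": 0.5}
    - {"translation": [0.007, 0, -0.5], "turn": [0, -0.01, 0], "fingers": 0.5}
    - {"translation": [0.007, 0, -0.5], "turn": [0, -0.01, 0], "fingers": 0.5}

```text
clock: 25.58
tool_pos: [0.425, -0.1229, 0.1919]
eef_rot: [0.984, 0.178, -0.002, -0.0]
wrist_force: [-0.3, -0.3, 0.0]
opening: 0.0453
```

```bash
python3 - <<'E'
from h import *
st();s=snap("wrist","w20");t=snap("top","t2")
cv2.imwrite("pics/t2z.png",cv2.resize(t["im"][170:280,200:450],None,fx=3.2,fy=3.2,interpolation=cv2.INTER_CUBIC))
for st_,ce,l in blobs(masks(s["im"])["red"],100): print(st_,ce,plane(s,ce,.078))
E
```

```text
t 25.575 F [-0.29 -0.28  0.01] M [ 0.011 -0.129  0.026] e6 0.0 q6 -0.6646 op 0.0453
[312 173  10  34 316] [316.56329114 189.2278481 ] [[ 0.42672766 -0.12238742  0.078     ]]
[194 192  17  19 141] [202.88652482 202.21985816] [[ 0.33583069 -0.16895039  0.078     ]]
```

View pics/w20.png

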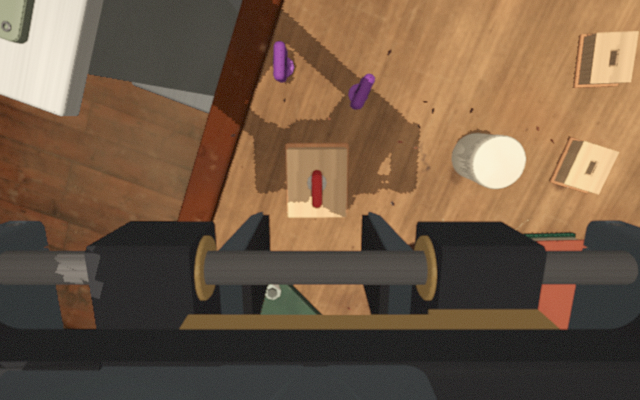

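View pics/t2z.png

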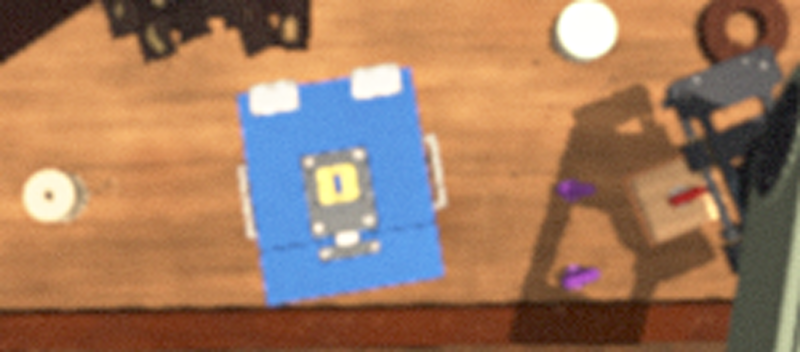

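```bash
python3 -c "
from cell import *
print(job_done())"
```

```text
the job is handed in; nothing more can be done
None
```

The box is locked and the red key is back in its slot in the largest stand. I handed the job in at about 25.6 s of the 72 s allowed; no verdict came back.

- **Inserting:** the key went in up to its collar, which touched the plate at the expected height. I pressed down with at most about 8 N.
- **Locking:** I turned it clockwise about 1.25 rad. The wrist moment then rose from about 0.02 to a steady 0.15–0.17 N m, enough to hold the bolt firmly home and below the 0.2 N m that would force it.
- **Turning back and drawing out:** I turned the key back until the home stop pushed back with about 0.14 N m. I then lined it up with the slot and drew it out without resistance.
- **Returning the key:** the collar met the stand at the expected height with about 1.4 N. The last pictures show the key standing upright in the slot with the gripper clear, the bolt in the keep, and the bystanders I could see and the purple look-alikes where they were.

Some things I could not confirm, or that disagreed:
- **Bolt against the stop:** the keep hides the bolt tip, so I judged this from the torque rise, not by sight.
- **Key tilt:** the key sat about 1° tilted in the grip, and I corrected for it.
- **Slot position:** estimates of the slot and of the key in the grip differed by 1–2.5 mm. I fixed this by looking again with the wrist camera just before lowering the key.

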